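# Press a tin's lid shut in the counter lever press

## Task

Close the long tin in the counter press: lift it off its wooden rest, set it down in the channel of the press with the lid end towards the ram but still short of the back stop, and let go; then take it again by its near end and slide it home against the stop. Pull the sprung lever down through its whole stroke so the ram presses the lid in, then ease the lever slowly all the way back up, never letting it spring back. Leave the tin in the press and do not knock over or shift the other things on the counter.

Things in the scene. Friction and masses are not known exactly. Their poses are not given: they have to be found in the camera images.
- tin: long metal tin, 150 x 56 x 50 mm (x, y, z), about 0.25 kg, loose; starts lid up in the wooden rest. Origin at the centre of its underside, x along its length towards the lid end, z up. A round lid stands 10 mm proud, centred 45 mm from the origin along +x. Grip across the 56 mm width, fingertips 11 mm or more above the underside, so that they clear the guide rails
- lid_top (a point): centre of the top of the tin's round metal lid (45 mm across)
- tin_lid (a joint): how far the lid has been pressed in, m: about 0 = standing 10 mm proud, 0.009 = fully in (1 mm lip left). It moves only under about 40 N, more than the arm should push by hand, and stays where it is pressed
- tin_rest: fixed dark wooden rest, floor 174 x 84 mm, 8 mm thick (the tin stands on it), origin at the centre of its underside, x along the tin. End walls and corner cheeks up to 46 mm above the counter hide the tin's ends; in the middle of both long sides a 74 mm gap is open, so the tin can be gripped only near its middle
- press: fixed white press with a lever. Origin on the counter under the ram axis; x points from its open front back to its column, z up. Bed 130 mm wide, x = -200 to 70, top at z = 14 mm. The head (90 mm wide, z = 96 to 200 mm) reaches forward to x = -30 mm, so a gripper on the tin must keep to x < -80 mm. The ram's 34 mm pad hangs 12 mm above the unpressed lid
- channel (a point): point on the bed's top in the middle of the channel, 115 mm in front of the ram axis (press x = -115 mm): a tin held at its middle can be lowered with its origin here, just clear of the head. The channel lies along the press's x between two guide rails 8 mm high, 62 mm apart inside, x = -135 to 25 mm, with a flared mouth from x = -167 mm
- tin_home (a point): point on the bed's top, 45 mm in front of the ram axis (press x = -45 mm): where the tin's origin is when its lid end touches the fixed back stop (at press x = +30 mm), lid under the ram. From channel the tin slides 70 mm to here, gripped some 50 mm nearer its near end
- press_lever (a joint): lever angle, rad: 0 = home (handle up, 50 degrees above level, pointing to the front), 1.0 = end of the stroke, a firm stop (handle down at the front, 7 degrees below level). Drives the ram 21 mm down; the lid is fully in only near the end. A spring returns it: about 3 N at the handle at home, 10 N at the bottom, up to 15 N as the lid goes in; let go low down it snaps back
- lever_grip (a point): middle of the lever's handle, a freely turning black sleeve 22 mm thick and 72 mm long, level along the press's y axis on the press's -y side; the lever arm is 52 mm from this point towards the press's +y. Can be pinched from above. Runs on a circle of 170 mm radius about lever_hinge
- lever_hinge (a point): point on the lever's axis level sideways with the middle of the handle: at (0, -148, 160) mm in the press frame; the axis is parallel to the press's y axis
- pepper_shaker: black shaker, 39 mm thick, 70 mm high, loose bystander standing between the rest and the press; origin at the centre of its underside
- salt_shaker: white shaker, 39 mm thick, 70 mm high, loose bystander behind; origin at the centre of its underside
- shop_bell: small bell with a wooden grip, 59 mm across, 90 mm high, loose bystander behind; origin at the centre of its underside
- egg_cup: little metal egg cup, 43 mm across, 40 mm high, loose bystander standing between the rest and the press; origin at the centre of its underside

How it is judged:
On the way, in this order (a step that is already met when the one before it is completed fails the run):
1. the tin has been set down in the channel, lid end towards the ram, short of the stop, and let go (y of tin in the frame of press between -0.007 and 0.007 m and z of tin in the frame of press between 0.01 and 0.018 m and angle between the x axis of tin and the x axis of press, either way round below 0.12 rad and angle between tin's own z axis and vertical below 0.06 rad and x of tin in the frame of press between -0.16 and -0.075 m and x of lid_top in the frame of press above -0.118 m and contact force between the fingers and tin below 0.3 N), for 0.1 s.
2. the tin is home against the stop, its lid still up (y of tin in the frame of press between -0.007 and 0.007 m and z of tin in the frame of press between 0.01 and 0.018 m and angle between the x axis of tin and the x axis of press, either way round below 0.12 rad and angle between tin's own z axis and vertical below 0.06 rad and x of tin in the frame of press above -0.051 m and value of joint tin_lid below 0.003 m), for 0.1 s.
3. the lever is pulled to the end of its stroke and the lid is pressed in (y of tin in the frame of press between -0.007 and 0.007 m and z of tin in the frame of press between 0.01 and 0.018 m and angle between the x axis of tin and the x axis of press, either way round below 0.12 rad and angle between tin's own z axis and vertical below 0.06 rad and x of tin in the frame of press above -0.051 m and value of joint press_lever above 0.94 rad and value of joint tin_lid above 0.0075 m), for 0.1 s.
4. the lever is back home (value of joint press_lever below 0.06 rad), for 0.1 s.
At the end, for the whole second after the job is handed in: The tin lies at rest, flat in the channel of the press, lid end under the ram, within 6 mm of fully home and 7 mm of the middle of the channel; its lid is pressed in at least 7.5 mm; the lever is back home within 0.06 rad; everything is let go (y of tin in the frame of press between -0.007 and 0.007 m and z of tin in the frame of press between 0.01 and 0.018 m and angle between the x axis of tin and the x axis of press, either way round below 0.12 rad and angle between tin's own z axis and vertical below 0.06 rad and x of tin in the frame of press above -0.051 m and value of joint tin_lid above 0.0075 m and value of joint press_lever below 0.06 rad and linear speed of tin below 0.02 m/s); the robot touches nothing.
It fails at once if the lever springs back (faster than 1.5 rad/s) (velocity of joint press_lever below -1.5 rad/s).
It fails at once if another thing on the counter is shifted by more than 30 mm or knocked over (distance of any of pepper_shaker, salt_shaker, shop_bell, egg_cup from where it was at the start of the episode above 0.03 m or angle between any of pepper_shaker, salt_shaker, shop_bell, egg_cup's own z axis and vertical above 0.6 rad).
It also fails if it takes over 61 s, if anything falls off the work surface, if the arm or the gripper's body presses on something with over 40 N, if the wrist force passes 120 N, or if a joint passes its speed limit or range.

## Robot

A 6-joint arm with a two-finger parallel gripper is mounted at the origin on a cart in front of the work surface, level with it; the furniture and walls round the work are solid. World frame = base frame: x ahead of the robot, y to its left, z up, the work surface at z = 0. Lengths are in m, angles in rad, forces in N, time in s.
With the tool pointing down it reaches from about 0.325 to 0.925 m from the base axis. Payload 3.1 kg.
Tool frame: the origin (TCP) lies on the centre line of the jaws, within the pads' length; the fingertips stand 25 mm ahead of it and the grasp point (between the pads) lies 6 mm ahead of it (ctrl.tip_reach is the distance from the TCP to the fingertips, in m); z points along the fingers, y is the line along which they close (so a half turn about z gives the same grasp; the last joint's range is limited). The gripper opens to 85 mm and grips with 20 to 120 N. Pads are 22 mm wide; open, the fingers measure 114 mm over their backs; the gripper's body (76 mm by 85 mm) begins 54 mm behind the grasp point. The pads swing forward as they close: fully open they stand 13 mm farther back than shut.
Start: joints at [1.038, 0.217, 1.613, -0, 1.311, -0.112], TCP at [0.255, 0.57, 0.23] pointing down, gripper open.
Joint ranges: [-2.75, 2.75], [-0.78, 2.1], [0.31, 2.55], [-1.13, 4.27], [0.13, 2.63], [-2.58, 2.58]. Speed limits (rad/s): [2.79, 2.79, 3.14, 3.14, 3.14, 3.14].

## Interface

Orientations are given as [roll, pitch, yaw] about the fixed x, y, z axes, in that order (R = Rz(yaw) Ry(pitch) Rx(roll)).
In Python, from plant import ctrl, cams gives the robot as it stands.
- The arm moves only by the tool apply_moves, never from a script. Its argument "increments" is a list of rows, each an object of numbers: "dx", "dy", "dz": the shift along the tool's x, y, z in mm; "wx", "wy", "wz": the turn, a rotation vector about the tool's x, y, z in rad. In form: [{"dx": .., "dy": .., "dz": .., "wx": .., "wy": .., "wz": ..}, ...]. A call has 1 to 12 rows; each row shifts and turns the commanded pose from where the row before left it, along the tool's axes as they then stand; what a row does not reach is not made up. A row lasts 1/12 s, in which the tool goes at most 41.7 mm and 7.16 degrees, less where a joint would pass 70% of its speed; a pose out of reach is approached as far as the arm can. A call with a gripper value outside its range is refused whole. "jaw" is the opening, from 0 (shut) to 1 (fully open), set as the call begins (left out, the last holds). The fingers move at their own pace and stop on an object; the grip force is fixed at half the most. Time passes only in rows, so rows that do not move let the fingers close. It gives the time, the measured TCP pose, the force, the opening and the grip force at its end, in the units of the state.
- ctrl.sense(): the state, without advancing time (a new reading comes with each control period).
- cams.snapshot(name): name is "scene" or "side" or "wrist"; returns a dict with "frame" (480x640x3 uint8, blue, green, red), "camera_matrix" (3x3 intrinsics, pixels), "k1" (the pictures are not rectified: a ray, as slopes to the right and down, at radius r is drawn at 1 + k1 r^2 times it, then the intrinsics apply), "cam_to_world" (4x4, takes a point from camera to world coordinates); the wrist camera has in their place "mount" (4x4, takes a point from camera to tool coordinates, whose origin is the TCP and whose axes are the flange's). Camera axes: x right, y up, looking along -z (the intrinsics and any distortion apply to the point x, -y, -z); pixel columns grow to the right and rows downward; lengths in m; the calibration is good to about 2 mm. A picture is of the moment at which its call begins: read the wrist's pose just before it. There is no depth.
- ctrl.sign_off(): hands the job in; it is judged then, once.
Trained networks look in the newest picture that a camera, given by its name, has taken for a name from the list of things; names that differ only in an ending like _2 or _b are one class to them, and where a whole thing is asked for, a point or a joint stands for the part that bears it (a point fixed in the world has none). Each returns a list of dicts, best first, with "p" (0 to 1); they miss things now and then, are a little off and sometimes report something else, mostly with a low value. They report only what shows in the picture. A call takes as long as a camera call.
- cams.find_in(camera, label): "pixel" ([column, row] in pixels, amid what is visible of it).
- cams.regions_of(camera, label): "mask" (480x640 bool, what is visible of it) and "pixel" ([column, row] in pixels, amid what is visible of it).
- cams.tip_of(camera, label): "pixel" ([column, row] in pixels: a listed point, or the origin of a listed thing).
The state is a dict: "clock": time; "joint_positions": joint angles; "qd": joint speeds; "tau": joint torques, N m; "tcp_pos": TCP position; "eef_rot": TCP orientation; "force": force on the tool from outside, world axes, zero at the start; "ft_torque": the same for the moment, N m; "width": finger opening in m; "grasp_force": force on a finger pad.
Only numpy, scipy, OpenCV 4.12 (cv2) and the standard library are available. Lean on these libraries where they do the work, as an engineer would, in place of code of your own. Each camera call takes 0.05 s, during which the arm holds its last target. There are 200 camera calls.

## Working session

There is one attempt and no reset: what is moved stays moved. The work goes in short steps, Python scripts to look and compute and a tool call to move; the robot and the scene stay as the last step left them, time stands still between calls to the robot, and variables do not carry over. Pictures are saved under pics/ and viewed, at most 10 in all, crops included, and the job is handed in when it is done.

Besides the shell and the picture viewer there is one more tool, called as name(argument=value, ...) on one line, values as JSON. apply_moves: Moves the arm, as the interface text tells. Its arguments: {"type":"object","properties":{"increments":{"type":"array","items":{"type":"object","properties":{"dx":{"type":"number"},"dy":{"type":"number"},"dz":{"type":"number"},"wx":{"type":"number"},"wy":{"type":"number"},"wz":{"type":"number"}}}},"jaw":{"type":"number"}},"required":["increments"]}

```bash
ls; mkdir -p pics
cat > h.py <<'E'
import numpy as np, cv2
from plant import ctrl, cams
from scipy.spatial.transform import Rotation as R
def ray(s,px,T=None):
    K=s["camera_matrix"];T=s["cam_to_world"] if T is None else T
    K=np.array(K);T=np.array(T)
    d=np.array([(px[0]-K[0,2])/K[0,0],(px[1]-K[1,2])/K[1,1]]);u=d.copy()
    for _ in range(20): u=d/(1+s["k1"]*(u@u))
    v=T[:3,:3]@np.array([u[0],-u[1],-1.]);return T[:3,3],v/np.linalg.norm(v)
def atz(s,px,z,T=None):
    o,v=ray(s,px,T);return o+v*(z-o[2])/v[2]
def proj(s,P,T=None):
    K=np.array(s["camera_matrix"]);T=np.array(s["cam_to_world"] if T is None else T)
    c=T[:3,:3].T@(np.array(P)-T[:3,3]);u=np.array([c[0],-c[1]])/-c[2];u=u*(1+s["k1"]*(u@u))
    return np.array([K[0,0]*u[0]+K[0,2],K[1,1]*u[1]+K[1,2]])
def tri(a,b):
    (o1,d1),(o2,d2)=a,b
    t=np.linalg.lstsq(np.c_[d1,-d2],o2-o1,rcond=None)[0]
    p,q=o1+t[0]*d1,o2+t[1]*d2
    return (p+q)/2,np.linalg.norm(p-q)
E
python3 - <<'E'
from h import *
st=ctrl.sense();print(st)
S={}
for n in("scene","side"):
    S[n]=cams.snapshot(n);cv2.imwrite(f"pics/{n}0.png",S[n]["frame"]);print(n,np.round(S[n]["cam_to_world"],3).tolist())
for l in["tin","lid_top","tin_rest","press","channel","tin_home","lever_grip","lever_hinge","pepper_shaker","salt_shaker","shop_bell","egg_cup"]:
    r={}
    for n in S:
        t=cams.tip_of(n,l); 
        if t: r[n]=t[0]; print(l,n,np.round(t[0]["pixel"],1),round(t[0]["p"],2),end=" ")
    if len(r)==2:
        p,e=tri(*[ray(S[n],r[n]["pixel"]) for n in S]);print(np.round(p,4),"gap",round(e,4))
    else: print()
E
```

```text
pics
{'clock': 0.0, 'joint_positions': array([ 1.03780058e+00,  2.17750673e-01,  1.61489664e+00, -1.62329968e-05,
        1.31131045e+00, -1.12168464e-01]), 'qd': array([ 8.19516078e-04, -1.18646774e-03,  1.17220646e-03, -1.42696678e-03,
        4.35661187e-04,  7.56966218e-05]), 'tau': array([-1.46386152e-03, -3.96834755e+01, -3.03858161e+01, -2.40220652e-04,
        9.42428102e-03, -2.21581303e-05]), 'tcp_pos': array([0.2548777 , 0.5697884 , 0.22899002]), 'eef_rot': array([-3.13924065e+00, -2.49153297e-04,  2.72076926e+00]), 'force': array([ 0.38671272, -0.10066063,  0.45015537]), 'ft_torque': array([-0.02098871, -0.02285772,  0.01031152]), 'grasp_force': 0.0, 'width': 0.08575963931859544}
scene [[0.526, 0.509, -0.681, -0.234], [-0.85, 0.321, -0.416, -0.45], [0.007, 0.798, 0.602, 0.906], [0.0, 0.0, 0.0, 1.0]]
side [[-0.999, 0.036, -0.029, 0.528], [-0.045, -0.614, 0.788, 1.105], [0.011, 0.789, 0.615, 1.021], [0.0, 0.0, 0.0, 1.0]]
tin scene [214.3 248.4] 0.6 tin side [365.2 392.9] 0.56 [0.4831 0.3371 0.051 ] gap 0.061
lid_top scene [214.  246.9] 0.78 lid_top side [344.9 370.6] 0.87 [
[... 275 characters left out ...]
 channel side [334.2 265.6] 0.72 [0.4685 0.0455 0.0623] gap 0.1451
tin_home scene [378.6 303.8] 0.64 tin_home side [307.5 264.5] 0.6 [ 0.5954 -0.0622  0.0178] gap 0.0093
lever_grip scene [457.2 234.3] 0.88 lever_grip side [321.  141.9] 0.52 [ 0.5697 -0.2156  0.2897] gap 0.0135

pepper_shaker scene [278.2 328.3] 0.76 pepper_shaker side [372.9 318.1] 0.59 [ 0.4333  0.0932 -0.0056] gap 0.0022
salt_shaker scene [333.8 248.3] 0.76 salt_shaker side [258.  322.6] 0.54 [0.7077 0.1287 0.0037] gap 0.0095
shop_bell scene [275.  235.2] 0.72 shop_bell side [255.8 371.4] 0.72 [0.6864 0.2808 0.0028] gap 0.0097
egg_cup scene [314.6 284.1] 0.71 egg_cup side [312.3 316. ] 0.56 [0.5799 0.0994 0.0014] gap 0.006
```

View pics/scene0.png

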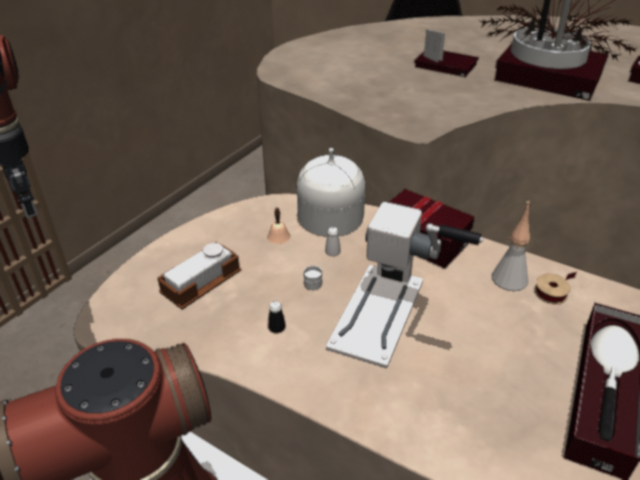

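View pics/side0.png

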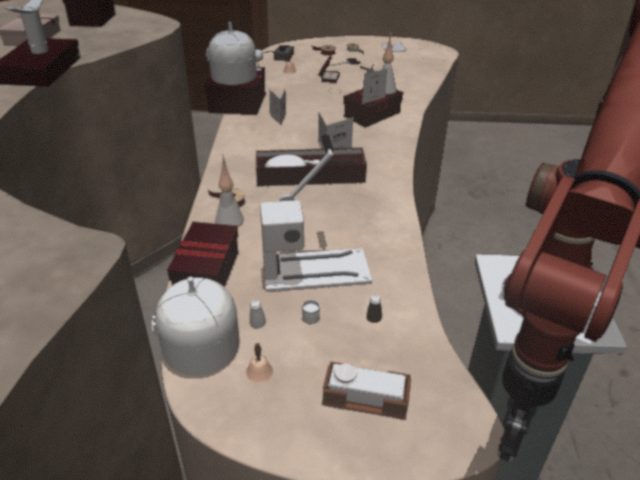

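Scene view: the tin sits in its brown rest at about (200,273), lid at (213,250). The press bed corners are near (330,347), (387,360) and (423,278), and the handle is at (457,234). Side view: rest at (367,390), press bed at (318,268). The long axes of both rest and press lie roughly along world x.

```bash
cat >> h.py <<'E'
def delta(p,yaw,st=None):
    st=st or ctrl.sense();A=R.from_euler('xyz',st["eef_rot"]);B=R.from_euler('xyz',[np.pi,0,yaw])
    print("pos",np.round(st["tcp_pos"],4),"rot",np.round(st["eef_rot"],4),"t",round(st["clock"],2),"w",round(st["width"],4))
    print("tool shift mm",np.round(A.inv().apply(np.array(p)-st["tcp_pos"])*1000,1),"world turn in tool",np.round((A.inv()*B).as_rotvec(),4))
def wsnap(name=None):
    st=ctrl.sense();s=cams.snapshot("wrist");M=np.eye(4);M[:3,:3]=R.from_euler('xyz',st["eef_rot"]).as_matrix();M[:3,3]=st["tcp_pos"]
    s["cam_to_world"]=M@np.array(s["mount"])
    if name: cv2.imwrite(f"pics/{name}.png",s["frame"])
    return s
E
python3 - <<'E'
from h import *
s=wsnap("w0");print(np.round(s["mount"],3).tolist(),np.round(s["camera_matrix"],1).tolist(),s["k1"])
delta([0.47,0.32,0.25],3.06)
E
```

```text
[[-0.001, 0.949, 0.316, 0.082], [1.0, 0.0, 0.001, 0.001], [0.001, 0.316, -0.949, -0.142], [0.0, 0.0, 0.0, 1.0]] [[389.1, 0.0, 315.0], [0.0, 389.1, 242.6], [0.0, 0.0, 1.0]] -0.015622393610891232
pos [0.2553 0.5705 0.2303] rot [-3.1415  0.      2.7208] t 1.35 w 0.0856
tool shift mm [-298.3 -140.9  -19.7] world turn in tool [-0.      0.     -0.3392]
```

apply_moves(increments=[{"dx": -30,"dy": -14,"dz": -2},{"dx": -30,"dy": -14,"dz": -2},{"dx": -30,"dy": -14,"dz": -2},{"dx": -30,"dy": -14,"dz": -2},{"dx": -30,"dy": -14,"dz": -2},{"dx": -30,"dy": -14,"dz": -2},{"dx": -30,"dy": -14,"dz": -2},{"dx": -30,"dy": -14,"dz": -2},{"dx": -30,"dy": -14,"dz": -2,"wz": -0.11},{"dx": -28,"dy": -15,"dz": -2,"wz": -0.11},{"wz": -0.11},{}], jaw=1)

```text
validation failed for argument at $.in...
```

Run:
```python
from h import *
s=wsnap("w1");print(ctrl.sense()["tcp_pos"],ctrl.sense()["eef_rot"])
for l,z in[("tin",.008),("lid_top",.068),("tin_rest",0)]:
    for f in(cams.tip_of,cams.find_in):
        t=f("wrist",l)
        if t: print(l,t[0]["pixel"],t[0]["p"],np.round(atz(s,t[0]["pixel"],z),4))
```

```text
[0.25529015 0.57050844 0.23029018] [-3.14158792e+00 -3.73949264e-05  2.72078079e+00]
tin [197.1, 431.4] 0.73 [0.4496 0.3302 0.008 ]
tin_rest [202.6, 429.5] 0.89 [0.4557 0.3317 0.    ]
tin_rest [214.3, 408.2] 0.67 [0.4334 0.3602 0.    ]
```

View pics/w1.png

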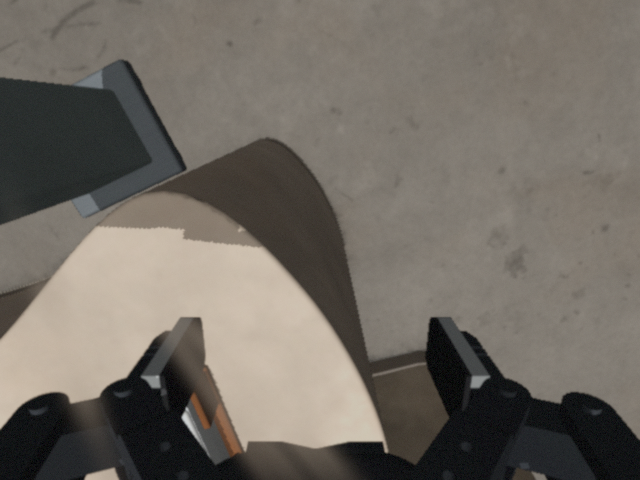

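The first view shows only the counter edge, and the move call was refused. I'm retrying with no empty row. The view point goes farther out, because the camera sees the robot's side of the TCP.

apply_moves(increments=[{"dx": -36,"dy": -11,"dz": -2},{"dx": -36,"dy": -11,"dz": -2},{"dx": -36,"dy": -11,"dz": -2},{"dx": -36,"dy": -11,"dz": -2},{"dx": -36,"dy": -11,"dz": -2},{"dx": -36,"dy": -11,"dz": -2},{"dx": -36,"dy": -11,"dz": -2},{"dx": -36,"dy": -11,"dz": -2},{"dx": -36,"dy": -11,"dz": -2},{"dx": -36,"dy": -11,"dz": -2,"wz": -0.11},{"dx": 0,"wz": -0.11},{"dx": 0,"wz": -0.11}], jaw=1)

```text
validation failed for argument at $.in...
```

Run:
```python
from h import *
s=wsnap("w2");print(ctrl.sense()["tcp_pos"],ctrl.sense()["eef_rot"])
for l,z in[("tin",.008),("lid_top",.068),("tin_rest",0)]:
    for f in(cams.tip_of,cams.find_in):
        t=f("wrist",l)
        if t: print(l,t[0]["pixel"],t[0]["p"],np.round(atz(s,t[0]["pixel"],z),4))
```

```text
[0.25528069 0.57049416 0.23028434] [-3.14157123e+00  2.86020526e-05  2.72079969e+00]
tin [196.3, 431.9] 0.6 [0.4498 0.329  0.008 ]
tin [206.3, 433.3] 0.63 [0.4565 0.3388 0.008 ]
tin_rest [201.0, 427.6] 0.76 [0.4523 0.3314 0.    ]
tin_rest [214.6, 410.4] 0.6 [0.4363 0.359  0.    ]
```

View pics/w2.png

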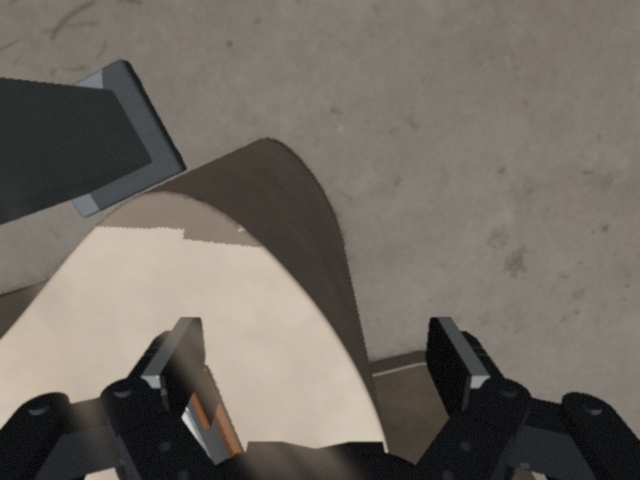

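Refused again and the arm hasn't moved, so the picture is the same as before. Now trying with all six keys in each row.

apply_moves(increments=[{"dx": -36,"dy": -11,"dz": -2,"wx": 0,"wy": 0,"wz": 0}], jaw=1)

```text
clock: 2.13
tcp_pos: [0.2798, 0.5486, 0.232]
eef_rot: [3.141, -0.004, 2.727]
force: [0.6, -0.4, 0.9]
width: 0.0854
grasp_force: 0.0
```

apply_moves(increments=[{"dx": -36,"dy": -11,"dz": -2,"wx": 0,"wy": 0,"wz": 0},{"dx": -36,"dy": -11,"dz": -2,"wx": 0,"wy": 0,"wz": 0},{"dx": -36,"dy": -11,"dz": -2,"wx": 0,"wy": 0,"wz": 0},{"dx": -36,"dy": -11,"dz": -2,"wx": 0,"wy": 0,"wz": 0},{"dx": -36,"dy": -11,"dz": -2,"wx": 0,"wy": 0,"wz": 0},{"dx": -36,"dy": -11,"dz": -2,"wx": 0,"wy": 0,"wz": 0},{"dx": -36,"dy": -11,"dz": -2,"wx": 0,"wy": 0,"wz": 0},{"dx": -36,"dy": -11,"dz": -2,"wx": 0,"wy": 0,"wz": 0},{"dx": -36,"dy": -11,"dz": -2,"wx": 0,"wy": 0,"wz": -0.11},{"dx": 0,"dy": 0,"dz": 0,"wx": 0,"wy": 0,"wz": -0.11},{"dx": 0,"dy": 0,"dz": 0,"wx": 0,"wy": 0,"wz": -0.11},{"dx": 0,"dy": 0,"dz": 0,"wx": 0,"wy": 0,"wz": 0}], jaw=1)

```text
clock: 3.13
tcp_pos: [0.5397, 0.3222, 0.2502]
eef_rot: [3.142, -0.0, 3.051]
force: [-0.4, 0.8, 0.1]
width: 0.0854
grasp_force: 0.0
```

Run:
```python
from h import *
s=wsnap("w3")
for l,z in[("tin",.008),("lid_top",.068),("tin_rest",0)]:
    for f in(cams.tip_of,cams.find_in):
        t=f("wrist",l)
        if t: print(l,t[0]["pixel"],t[0]["p"],np.round(atz(s,t[0]["pixel"],z),4))
r=cams.regions_of("wrist","tin_rest")
if r:
    m=r[0]["mask"];print(m.sum());
r=cams.regions_of("wrist","tin")
if r: print(r[0]["mask"].sum(), r[0]["p"], cv2.minAreaRect(np.argwhere(r[0]["mask"])[:,::-1].astype(np.float32)))
```

```text
tin [311.5, 111.4] 0.94 [0.4562 0.3269 0.008 ]
tin [311.0, 98.5] 0.89 [0.4448 0.3276 0.008 ]
lid_top [309.3, 166.6] 0.55 [0.4995 0.3216 0.068 ]
tin_rest [282.7, 96.8] 0.68 [0.4406 0.3009 0.    ]
5712
13212 0.9 ((314.50238037109375, 103.20446014404297), (72.94425964355469, 193.69305419921875), 2.9866371154785156)
```

View pics/w3.png

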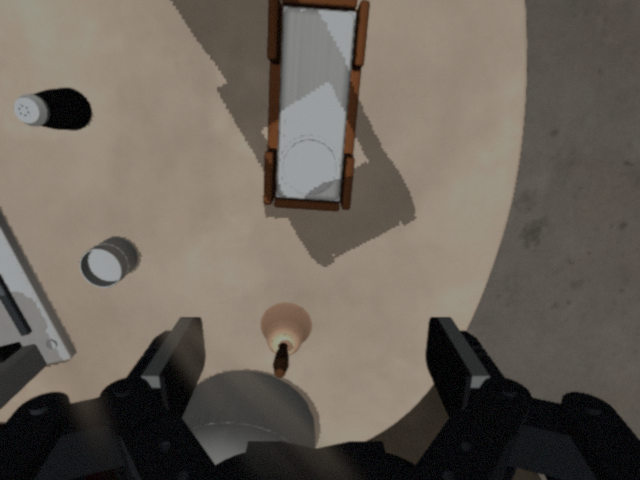

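The wrist view shows the tin in the rest, with top corners near (284,8), (357,10), (344,200) and (274,196), and the lid at (308,166). Egg cup is at (108,262), pepper at (55,108), bell at (285,335). The press bed corner is at the left.

Run:
```python
from h import *
s=wsnap()
c=[atz(s,p,.058)[:2] for p in[(284,8),(357,10),(344,200),(274,196)]];print(np.round(c,4))
r=cv2.minAreaRect(np.array(c,np.float32));print(r, np.mean(c,0))
m=cams.regions_of("wrist","tin")[0]["mask"]
P=np.array([atz(s,p,.058)[:2] for p in np.argwhere(m)[:,::-1]],np.float32);print(cv2.minAreaRect(P),P.mean(0))
l=atz(s,(308,166),.068);print("lid",l)
for yaw in(-.08,-.12,-.16): print(yaw,l[:2]-.045*np.array([np.cos(yaw),np.sin(yaw)]))
# rest outer bottom/top corner walls at z=.046
for p in[(266,204),(349,206),(270,0),(367,2),(277,208),(337,209)]: print(p,np.round(atz(s,p,.046),4))
```

```text
[[0.3791 0.3148]
 [0.3855 0.3699]
 [0.5314 0.35  ]
 [0.5223 0.2894]]
((0.45404931902885437, 0.330617219209671), (0.06125828996300697, 0.14717034995555878), 81.44966888427734) [0.45457926 0.3310156 ]
((0.4560311436653137, 0.3288296163082123), (0.05575767531991005, 0.1482156366109848), 80.9803237915039) [0.45091328 0.3294187 ]
lid [0.49793137 0.32174732 0.068     ]
-0.08 [0.45307529 0.32534348]
-0.12 [0.45325498 0.32713437]
-0.16 [0.45350614 0.32891664]
(266, 204) [0.5313 0.2797 0.046 ]
(349, 206) [0.54   0.3548 0.046 ]
(270, 0) [0.3698 0.3039 0.046 ]
(367, 2) [0.3781 0.3794 0.046 ]
(277, 208) [0.5359 0.2892 0.046 ]
(337, 209) [0.5418 0.3437 0.046 ]
```

Run:
```python
from h import *
print(ctrl.tip_reach)
delta([0.455,0.329,0.12],2.987)
```

```text
0.025
pos [0.5388 0.3233 0.2503] rot [-3.1416e+00  1.0000e-04  3.0510e+00] t 3.68 w 0.0855
tool shift mm [ 83.9  -1.9 130.3] world turn in tool [-0.      0.0001  0.064 ]
```

apply_moves(increments=[{"dx": 21,"dy": -0.5,"dz": 32,"wx": 0,"wy": 0,"wz": 0},{"dx": 21,"dy": -0.5,"dz": 32,"wx": 0,"wy": 0,"wz": 0},{"dx": 21,"dy": -0.5,"dz": 32,"wx": 0,"wy": 0,"wz": 0},{"dx": 21,"dy": -0.4,"dz": 34,"wx": 0,"wy": 0,"wz": 0.064},{"dx": 0,"dy": 0,"dz": 0,"wx": 0,"wy": 0,"wz": 0},{"dx": 0,"dy": 0,"dz": 20,"wx": 0,"wy": 0,"wz": 0},{"dx": 0,"dy": 0,"dz": 20,"wx": 0,"wy": 0,"wz": 0},{"dx": 0,"dy": 0,"dz": 20,"wx": 0,"wy": 0,"wz": 0},{"dx": 0,"dy": 0,"dz": 11,"wx": 0,"wy": 0,"wz": 0},{"dx": 0,"dy": 0,"dz": 0,"wx": 0,"wy": 0,"wz": 0}], jaw=1)

```text
clock: 4.52
tcp_pos: [0.4541, 0.3279, 0.0474]
eef_rot: [-3.139, -0.003, 2.987]
force: [-0.6, -0.3, -1.2]
width: 0.0854
grasp_force: 0.0
```

apply_moves(increments=[{"dx": 0,"dy": 0,"dz": 0,"wx": 0,"wy": 0,"wz": 0},{"dx": 0,"dy": 0,"dz": 0,"wx": 0,"wy": 0,"wz": 0},{"dx": 0,"dy": 0,"dz": 0,"wx": 0,"wy": 0,"wz": 0},{"dx": 0,"dy": 0,"dz": 0,"wx": 0,"wy": 0,"wz": 0},{"dx": 0,"dy": 0,"dz": 0,"wx": 0,"wy": 0,"wz": 0},{"dx": 0,"dy": 0,"dz": 0,"wx": 0,"wy": 0,"wz": 0}], jaw=0)

```text
clock: 5.02
tcp_pos: [0.4569, 0.3296, 0.0521]
eef_rot: [3.14, 0.003, 2.987]
force: [-1.1, -1.6, 6.5]
width: 0.0518
grasp_force: 61.7
```

Run:
```python
from h import *
s=wsnap("w4");st=ctrl.sense()
for k in("tcp_pos","eef_rot","force","ft_torque","width","grasp_force","clock"):print(k,st[k])
r=cams.tip_of("wrist","lid_top");print(r[:1])
sc=cams.snapshot("scene");sd=cams.snapshot("side")
a=sc["frame"][200:350,130:330];b=sd["frame"][300:450,300:500]
cv2.imwrite("pics/c4.png",cv2.resize(np.hstack([a,b,cv2.resize(s["frame"],(200,150))]),None,fx=1.33,fy=1.33,interpolation=2) if 0 else np.vstack([cv2.resize(np.hstack([a,b]),(800,300)),np.hstack([cv2.resize(s["frame"],(400,300)),cv2.resize(s["frame"][200:,150:500],(400,300))])]))
```

```text
tcp_pos [0.4569535  0.32956897 0.05209115]
eef_rot [3.1394871  0.00327624 2.9870856 ]
force [-0.88819785 -0.78813331  5.87087003]
ft_torque [-0.27657897  0.12859994 -0.08302635]
width 0.05206692402330102
grasp_force 61.6569927893579
clock 5.0667
[{'pixel': [313.4, 437.7], 'p': 0.95}]
```

View pics/c4.png

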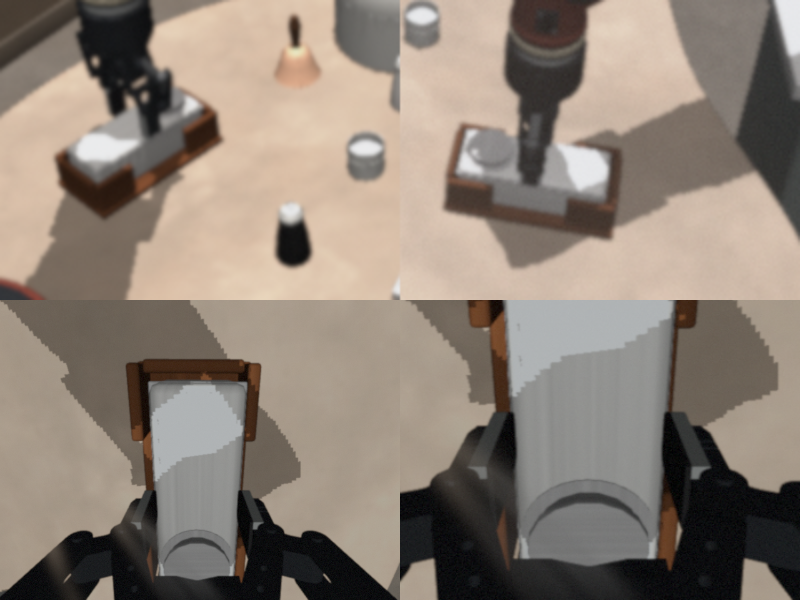

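The tin is held across its middle with 62 N of grip. Now lifting it.

apply_moves(increments=[{"dx": 0,"dy": 0,"dz": -6,"wx": 0,"wy": 0,"wz": 0},{"dx": 0,"dy": 0,"dz": -10,"wx": 0,"wy": 0,"wz": 0},{"dx": 0,"dy": 0,"dz": -15,"wx": 0,"wy": 0,"wz": 0},{"dx": 0,"dy": 0,"dz": -20,"wx": 0,"wy": 0,"wz": 0},{"dx": 0,"dy": 0,"dz": -25,"wx": 0,"wy": 0,"wz": 0},{"dx": 0,"dy": 0,"dz": -25,"wx": 0,"wy": 0,"wz": -0.03},{"dx": 0,"dy": 0,"dz": -25,"wx": 0,"wy": 0,"wz": -0.04},{"dx": 0,"dy": 0,"dz": -25,"wx": 0,"wy": 0,"wz": -0.04},{"dx": 0,"dy": 0,"dz": -25,"wx": 0,"wy": 0,"wz": -0.04},{"dx": 0,"dy": 0,"dz": -25,"wx": 0,"wy": 0,"wz": -0.03},{"dx": 0,"dy": 0,"dz": -25,"wx": 0,"wy": 0,"wz": 0},{"dx": 0,"dy": 0,"dz": -25,"wx": 0,"wy": 0,"wz": 0}])

```text
clock: 6.22
tcp_pos: [0.4544, 0.3285, 0.3018]
eef_rot: [-3.142, -0.0, -3.116]
force: [1.0, 0.7, -2.8]
width: 0.0513
grasp_force: 63.2
```

Run:
```python
from h import *
delta([0.60,-0.06,0.33],3.19)
```

```text
pos [0.4544 0.3285 0.3018] rot [-3.1415e+00 -4.0000e-04 -3.1162e+00] t 6.22 w 0.0513
tool shift mm [-135.7 -392.   -28.2] world turn in tool [-0.     -0.0004 -0.023 ]
```

apply_moves(increments=[{"dx": -6,"dy": -16,"dz": -4,"wx": 0,"wy": 0,"wz": 0},{"dx": -12,"dy": -34,"dz": -4,"wx": 0,"wy": 0,"wz": 0},{"dx": -12,"dy": -36,"dz": -4,"wx": 0,"wy": 0,"wz": 0},{"dx": -12,"dy": -36,"dz": -4,"wx": 0,"wy": 0,"wz": 0},{"dx": -12,"dy": -36,"dz": -4,"wx": 0,"wy": 0,"wz": 0},{"dx": -12,"dy": -36,"dz": -4,"wx": 0,"wy": 0,"wz": 0},{"dx": -12,"dy": -36,"dz": -4,"wx": 0,"wy": 0,"wz": 0},{"dx": -12,"dy": -36,"dz": 0,"wx": 0,"wy": 0,"wz": 0},{"dx": -12,"dy": -36,"dz": 0,"wx": 0,"wy": 0,"wz": 0},{"dx": -12,"dy": -36,"dz": 0,"wx": 0,"wy": 0,"wz": 0},{"dx": -12,"dy": -34,"dz": 0,"wx": 0,"wy": 0,"wz": 0},{"dx": -10,"dy": -20,"dz": 0,"wx": 0,"wy": 0,"wz": 0}])

```text
clock: 7.22
tcp_pos: [0.6009, -0.0635, 0.3284]
eef_rot: [-3.14, -0.0, -3.119]
force: [1.9, 0.9, -4.2]
width: 0.0515
grasp_force: 63.3
```

apply_moves(increments=[{"dx": 0,"dy": 0,"dz": 0,"wx": 0,"wy": 0,"wz": 0},{"dx": 0,"dy": 0,"dz": 0,"wx": 0,"wy": 0,"wz": 0}])

```text
clock: 7.38
tcp_pos: [0.6006, -0.0608, 0.328]
eef_rot: [3.141, -0.001, -3.119]
force: [0.5, -0.3, -1.8]
width: 0.0517
grasp_force: 63.3
```

Run:
```python
from h import *
s=wsnap("w5");st=ctrl.sense();print(st["tcp_pos"],st["eef_rot"],st["clock"])
```

```text
[ 0.60039271 -0.05965342  0.32809277] [ 3.14044316e+00 -1.20678350e-03 -3.11729824e+00] 7.4333
```

View pics/w5.png

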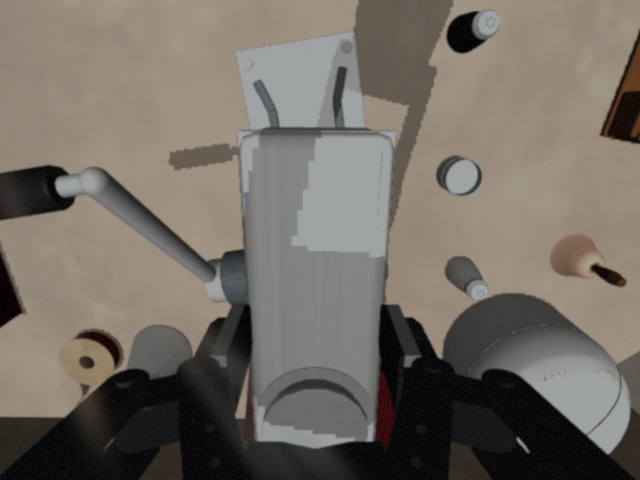

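The wrist view shows the tin held straight. The press's front bed corners are at (237,52) and (353,33), the rails' flared ends near (260,83) and (343,69), and the handle at left near (25,195). The press is turned relative to the tool.

```bash
cat > fit.py <<'E'
from h import *
from scipy.optimize import least_squares
sc=cams.snapshot("scene");sd=cams.snapshot("side");w=wsnap()
def sub(s,pts,k=4):
    g=cv2.cvtColor(s["frame"],cv2.COLOR_BGR2GRAY)
    return cv2.cornerSubPix(g,np.array(pts,np.float32).reshape(-1,1,2),(k,k),(-1,-1),(3,50,.01)).reshape(-1,2)
S0=dict(sc);S0["frame"]=cv2.imread("pics/scene0.png");D0=dict(sd);D0["frame"]=cv2.imread("pics/side0.png")
a=sub(w,[(237,52),(353,33)]);b=sub(S0,[(330,347),(387,360),(423,278)]);c=sub(D0,[(364,251),(371,283),(264,287)])
print(a,b,c)
F=np.array([[-.2,-.065,.014],[-.2,.065,.014],[.07,-.065,.014],[.07,.065,.014]])
# wrist: left img=-y ; scene: left=+y(near left), right=-y ; side: lower=+y
obs=[(w,a[0],0),(w,a[1],1),(S0,b[0],1),(S0,b[1],0),(S0,b[2],2),(D0,c[0],0),(D0,c[1],1),(D0,c[2],3)]
def T(p,f): return R.from_euler('z',p[2]).apply(f)+[p[0],p[1],0]
def res(p): return np.concatenate([(proj(s,T(p,F[i]))-q) for s,q,i in obs])
r=least_squares(res,[.64,-.056,.05],loss='soft_l1');print("press",r.x);print(np.round(res(r.x).reshape(-1,2),1))
for sel in([0,1],[2,3,4],[5,6,7]):
    o=[obs[i] for i in sel];q=least_squares(lambda p:np.concatenate([(proj(s,T(p,F[i]))-q) for s,q,i in o]),r.x);print(sel,np.round(q.x,4),round(q.cost,2))
for nm,f in dict(chan=(-.115,0,.014),home=(-.045,0,.014),grip=(-.170*np.cos(np.radians(50)),-.148,.16+.170*np.sin(np.radians(50)))).items():
    P=T(r.x,np.array(f));print(nm,np.round(P,4),[np.round(proj(s,P)) for s in(w,sc,sd)])
E
python3 fit.py
```

```text
[[234.64748   51.406647]
 [351.7783    33.825596]] [[330.      347.     ]
 [387.      360.     ]
 [422.5443  278.54083]] [[361.97263 248.32616]
 [372.1083  280.97723]
 [264.22333 288.76785]]
press [ 0.6439387  -0.05156361  0.17294354]
[[-2.4  0.6]
 [ 1.4 -1.8]
 [-5.3 -3.3]
 [-0.4  2.8]
 [ 0.2 -1.9]
 [-0.5 -0.8]
 [-1.2 -1.4]
 [-0.2 -0.7]]
[0, 1] [ 0.645  -0.0537  0.1593] 4.06
[2, 3, 4] [ 0.6441 -0.053   0.1939] 17.59
[5, 6, 7] [ 0.6421 -0.0482  0.1693] 0.28
chan [ 0.5307 -0.0714  0.014 ] [array([305., 125.]), array([369., 324.]), array([334., 265.])]
home [ 0.5996 -0.0593  0.014 ] [array([314., 186.]), array([380., 302.]), array([307., 268.])]
grip [ 0.5618 -0.2162  0.2902] [array([-14., 201.]), array([458., 234.]), array([326., 144.])]
```

apply_moves(increments=[{"dx": 5,"dy": 20,"dz": 0,"wx": 0,"wy": 0,"wz": 0},{"dx": 10,"dy": 30,"dz": 0,"wx": 0,"wy": 0,"wz": 0},{"dx": 10,"dy": 36,"dz": 0,"wx": 0,"wy": 0,"wz": 0},{"dx": 10,"dy": 36,"dz": 0,"wx": 0,"wy": 0,"wz": 0},{"dx": 5,"dy": 28,"dz": 0,"wx": 0,"wy": 0,"wz": 0},{"dx": 0,"dy": 0,"dz": 0,"wx": 0,"wy": 0,"wz": -0.05},{"dx": 0,"dy": 0,"dz": 0,"wx": 0,"wy": 0,"wz": -0.05},{"dx": 0,"dy": 0,"dz": 0,"wx": 0,"wy": 0,"wz": -0.047},{"dx": 0,"dy": 0,"dz": 0,"wx": 0,"wy": 0,"wz": 0},{"dx": 0,"dy": 0,"dz": 0,"wx": 0,"wy": 0,"wz": 0}])

```text
clock: 8.42
tcp_pos: [0.5567, 0.0903, 0.3286]
eef_rot: [3.142, 0.0, -2.969]
force: [-0.0, -0.1, -3.3]
width: 0.0512
grasp_force: 63.5
```

Run:
```python
from h import *
s=wsnap("w6");st=ctrl.sense();print(st["tcp_pos"],st["eef_rot"],st["clock"])
np.save("w6T.npy",s["cam_to_world"])
f=s["frame"].copy()
T=lambda f:R.from_euler('z',.173).apply(f)+[.644,-.0516,0]
for y in(-.065,-.031,.031,.065):
    z=.022 if abs(y)<.05 else .014
    q=[tuple(int(v) for v in np.round(proj(s,T(np.array([x,y,z])))))for x in((-.135,-.02) if z>.02 else (-.2,-.02))]
    print(y,q)
```

```text
[0.55679994 0.08994685 0.32851101] [ 3.14158216e+00  2.12200896e-04 -2.96935951e+00] 8.4667
-0.065 [(110, 59), (134, 220)]
-0.031 [(147, 122), (160, 222)]
0.031 [(202, 121), (211, 222)]
0.065 [(231, 58), (241, 220)]
```

View pics/w6.png

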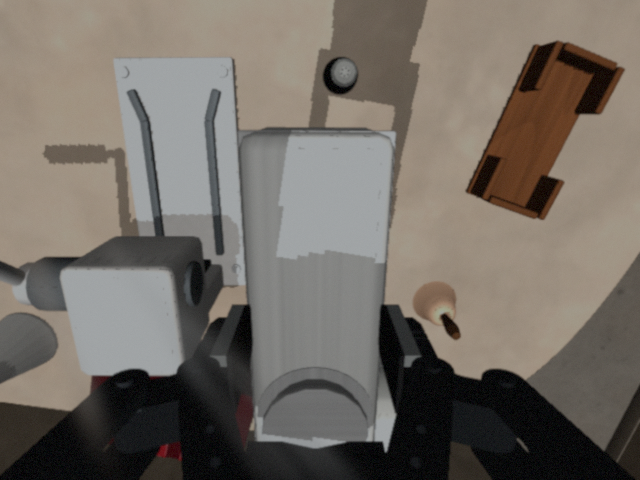

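The view from the side shows the bed and both rails. Front corners are at (114,59) and (233,58), the left rail runs (147,122) to (160,235) and the right rail (208,122) to (221,252). The model is within a few pixels, so I'm refining it on the rail edges.

Run:
```python
from h import *
from scipy.optimize import least_squares
g=cv2.GaussianBlur(cv2.cvtColor(cv2.imread("pics/w6.png"),cv2.COLOR_BGR2GRAY),(1,5),0).astype(int)
s=dict(cams.snapshot("wrist"));s["cam_to_world"]=np.load("w6T.npy")
for y in(140,170,200,225): print(y,"L",g[y,136:168].tolist(),"R",g[y,198:226].tolist())
for y in(80,150,220): print(y,"edgeL",g[y,108:134].tolist(),"edgeR",g[y,226:250].tolist())
```

```text
140 L [163, 163, 163, 162, 162, 153, 122, 93, 86, 87, 91, 95, 93, 76, 54, 61, 112, 146, 160, 162, 162, 163, 163, 162, 163, 163, 163, 163, 163, 163, 163, 163] R [163, 163, 163, 164, 163, 163, 160, 146, 108, 91, 92, 92, 96, 100, 95, 75, 64, 102, 142, 160, 163, 163, 163, 163, 162, 163, 163, 162]
170 L [163, 162, 163, 163, 163, 163, 162, 163, 162, 153, 121, 93, 87, 87, 90, 93, 91, 72, 49, 64, 116, 150, 161, 163, 162, 163, 163, 163, 162, 162, 162, 163] R [162, 163, 163, 164, 162, 164, 163, 162, 161, 150, 120, 92, 88, 89, 91, 96, 93, 81, 65, 90, 132, 157, 162, 163, 162, 162, 163, 163]
200 L [163, 163, 164, 163, 163, 163, 163, 163, 163, 163, 163, 163, 162, 155, 123, 94, 84, 86, 87, 91, 88, 70, 48, 67, 121, 152, 161, 163, 163, 163, 163, 163] R [163, 162, 163, 163, 163, 163, 162, 163, 163, 163, 163, 160, 146, 113, 92, 88, 89, 92, 94, 87, 68, 79, 124, 156, 163, 163, 162, 163]
225 L [94, 104, 121, 129, 132, 132, 132, 131, 131, 131, 130, 131, 131, 131, 131, 133, 129, 114, 74, 50, 48, 49, 51, 52, 46, 37, 51, 94, 126, 132, 133, 133] R [134, 133, 132, 133, 132, 134, 134, 134, 133, 134, 134, 134, 134, 131, 117, 84, 58, 48, 48, 52, 51, 50, 44, 62, 102, 128, 133, 134]
80 edgeL [147, 147, 147, 146, 145, 145, 146, 150, 156, 158, 161, 162, 162, 162, 162, 161, 161, 161, 160, 162, 163, 163, 163, 163, 162, 163] edgeR [163, 163, 163, 163, 161, 157, 146, 109, 78, 95, 126, 144, 147, 146, 146, 146, 146, 145, 146, 146, 146, 146, 146, 146]
150 edgeL [116, 113, 112, 112, 113, 117, 114, 105, 100, 99, 97, 95, 96, 100, 108, 121, 139, 149, 157, 161, 162, 162, 163, 163, 163, 163] edgeR [163, 163, 164, 163, 163, 163, 163, 163, 163, 162, 153, 126, 89, 74, 88, 101, 107, 111, 112, 113, 117, 120, 123, 124]
220 edgeL [145, 145, 145, 144, 144, 145, 144, 144, 144, 146, 139, 118, 98, 92, 91, 90, 90, 91, 92, 91, 91, 103, 127, 132, 116, 102] edgeR [133, 135, 135, 135, 137, 146, 153, 159, 162, 163, 163, 162, 163, 161, 156, 134, 93, 77, 90, 102, 108, 111, 114, 116]
```

```bash
python3 - <<'E'
from h import *
s=dict(cams.snapshot("wrist"));s["cam_to_world"]=np.load("w6T.npy")
rows=[140,170,200,225]
L=np.array([atz(s,(u,v),.014)[:2] for u,v in zip([151.9,155.8,159.7,162.7],rows)])
Rr=np.array([atz(s,(u,v),.022)[:2] for u,v in zip([205.5,207.9,210.7,213.0],rows)])
for P in(L,Rr):
    d=P[-1]-P[0];print("yaw",np.arctan2(d[1],d[0]))
yaw=.5*sum(np.arctan2(*(P[-1]-P[0])[::-1]) for P in(L,Rr))
n=np.array([-np.sin(yaw),np.cos(yaw)]);print("width",(Rr@n).mean()-(L@n).mean(),"mid offset",((Rr@n).mean()+(L@n).mean())/2)
f=np.array([atz(s,p,.014)[:2] for p in[(150,58.7),(200,58.5)]]);print("front yaw",np.arctan2(*(f[0]-f[1])),f)
for y in(yaw,.173,.167):
    n=np.array([-np.sin(y),np.cos(y)]);t=np.array([np.cos(y),np.sin(y)]);m=((Rr@n).mean()+(L@n).mean())/2;x0=(f@t).mean()+.2
    print(y,"press",x0*t+m*n,"chan",(x0-.115)*t+m*n)
E
cat fit.py >/dev/null
python3 - <<'E'
from h import *
st=ctrl.sense();s=wsnap()
# tin in hand: lid & near end
t=cams.tip_of("wrist","lid_top");print(t[:1])
A=R.from_euler('xyz',st["eef_rot"])
for z in(.040,):
  pass
if t:
    # lid top height: underside ~ tcp-.044 -> lid top ~ tcp+.016
    P=atz(s,t[0]["pixel"],st["tcp_pos"][2]+.016);print("lid in tool",A.inv().apply(P-st["tcp_pos"]))
for px in((244,137),(393,137)):
    P=atz(s,px,st["tcp_pos"][2]+.006);print("near top corner in tool",A.inv().apply(P-st["tcp_pos"]))
E
```

```text
yaw 0.1728521543734146
yaw 0.17544853266515134
width 0.0635720649896453 mid offset -0.16145375990423755
front yaw 2.9710473050415374 [[ 0.45100159 -0.10775513]
 [ 0.44183861 -0.05454952]]
0.174150343519283 press [ 0.6441187  -0.05061197] chan [ 0.53085817 -0.07053818]
0.173 press [ 0.64412687 -0.05068588] chan [ 0.5308435  -0.07048179]
0.167 press [ 0.64417097 -0.051071  ] chan [ 0.53077086 -0.07018685]
[{'pixel': [313.8, 435.5], 'p': 0.93}]
lid in tool [-0.04427842  0.00025918 -0.01599642]
near top corner in tool [ 0.07398024 -0.02327422 -0.00600688]
near top corner in tool [ 0.07394647  0.02732867 -0.00600488]
```

Run:
```python
from h import *
delta([0.528,-0.0709,0.2],-np.pi+.1735)
```

```text
pos [0.5571 0.0892 0.3283] rot [ 3.1416 -0.     -2.9699] t 8.67 w 0.0514
tool shift mm [  56.1 -152.8  128.3] world turn in tool [ 0.     -0.     -0.0018]
```

apply_moves(increments=[{"dx": 9,"dy": -25,"dz": 0,"wx": 0,"wy": 0,"wz": 0},{"dx": 12,"dy": -32,"dz": 0,"wx": 0,"wy": 0,"wz": 0},{"dx": 13,"dy": -35,"dz": 0,"wx": 0,"wy": 0,"wz": 0},{"dx": 13,"dy": -35,"dz": 0,"wx": 0,"wy": 0,"wz": 0},{"dx": 9,"dy": -26,"dz": 0,"wx": 0,"wy": 0,"wz": -0.002},{"dx": 0,"dy": 0,"dz": 20,"wx": 0,"wy": 0,"wz": 0},{"dx": 0,"dy": 0,"dz": 35,"wx": 0,"wy": 0,"wz": 0},{"dx": 0,"dy": 0,"dz": 35,"wx": 0,"wy": 0,"wz": 0},{"dx": 0,"dy": 0,"dz": 38,"wx": 0,"wy": 0,"wz": 0},{"dx": 0,"dy": 0,"dz": 0,"wx": 0,"wy": 0,"wz": 0}])

```text
clock: 9.5
tcp_pos: [0.5214, -0.0697, 0.1912]
eef_rot: [3.134, -0.016, -2.969]
force: [-3.5, 0.8, -4.7]
width: 0.0517
grasp_force: 63.8
```

apply_moves(increments=[{"dx": 0,"dy": 0,"dz": 20,"wx": 0,"wy": 0,"wz": 0},{"dx": 0,"dy": 0,"dz": 30,"wx": 0,"wy": 0,"wz": 0},{"dx": 0,"dy": 0,"dz": 30,"wx": 0,"wy": 0,"wz": 0},{"dx": 0,"dy": 0,"dz": 25,"wx": 0,"wy": 0,"wz": 0},{"dx": 0,"dy": 0,"dz": 10,"wx": 0,"wy": 0,"wz": 0},{"dx": 0,"dy": 0,"dz": 0,"wx": 0,"wy": 0,"wz": 0},{"dx": 0,"dy": 0,"dz": 0,"wx": 0,"wy": 0,"wz": 0}])

```text
clock: 10.08
tcp_pos: [0.5294, -0.0714, 0.0868]
eef_rot: [-3.141, 0.001, -2.967]
force: [0.5, -0.6, -2.2]
width: 0.0517
grasp_force: 64.4
```

Run:
```python
from h import *
s=wsnap("w7");delta([0.528,-0.0709,0.085],-np.pi+.1735)
print(ctrl.sense()["force"])
f=s["frame"][0:330,130:500];cv2.imwrite("pics/w7c.png",cv2.resize(f,(670,598)))
T=lambda f:R.from_euler('z',.1735).apply(f)+[.6442,-.0507,0]
for p in[(-.2,-.065,.014),(-.2,.065,.014),(-.135,-.031,.022),(-.135,.031,.022),(-.1,-.065,.014),(-.1,.065,.014)]: print(p,np.round(proj(s,T(np.array(p))),1))
```

```text
pos [ 0.5304 -0.0716  0.0878] rot [-3.1399  0.0036 -2.9675] t 10.13 w 0.0515
tool shift mm [2.2 1.2 2.7] world turn in tool [-0.0017  0.0036  0.0006]
[-0.42167285 -0.31115322 -1.81288486]
(-0.2, -0.065, 0.014) [191.  109.9]
(-0.2, 0.065, 0.014) [438.6 109.8]
(-0.135, -0.031, 0.022) [259.1 232.7]
(-0.135, 0.031, 0.022) [370.5 232.7]
(-0.1, -0.065, 0.014) [207.5 284.1]
(-0.1, 0.065, 0.014) [422.2 284.2]
```

View pics/w7c.png

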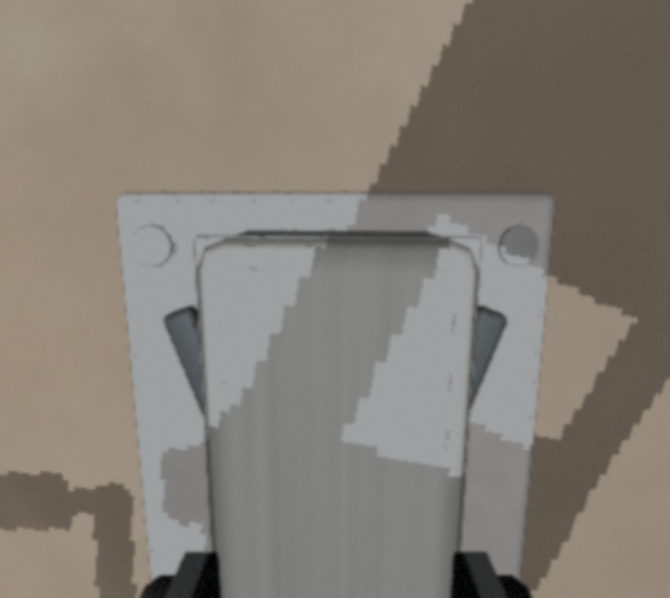

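Bed corners at crop (118,197) and (552,197) centre on 335. The tin's near end centres on about 339 and its middle on about 336, and the rail tips at 165 and 506 are symmetric about it. So the tin is within 1 mm of the channel middle, with a yaw error of about 0.01 rad. Lowering it.

apply_moves(increments=[{"dx": 0,"dy": 0,"dz": 5,"wx": 0,"wy": 0,"wz": -0.01},{"dx": 0,"dy": 0,"dz": 7,"wx": 0,"wy": 0,"wz": 0},{"dx": 0,"dy": 0,"dz": 5,"wx": 0,"wy": 0,"wz": 0},{"dx": 0,"dy": 0,"dz": 3,"wx": 0,"wy": 0,"wz": 0},{"dx": 0,"dy": 0,"dz": 3,"wx": 0,"wy": 0,"wz": 0},{"dx": 0,"dy": 0,"dz": 0,"wx": 0,"wy": 0,"wz": 0},{"dx": 0,"dy": 0,"dz": 0,"wx": 0,"wy": 0,"wz": 0}])

```text
clock: 10.72
tcp_pos: [0.528, -0.071, 0.0619]
eef_rot: [3.141, -0.001, -2.957]
force: [-0.9, -0.8, -2.8]
width: 0.0515
grasp_force: 64.4
```

apply_moves(increments=[{"dx": 0,"dy": 0,"dz": 2,"wx": 0,"wy": 0,"wz": 0},{"dx": 0,"dy": 0,"dz": 1.5,"wx": 0,"wy": 0,"wz": 0},{"dx": 0,"dy": 0,"dz": 0,"wx": 0,"wy": 0,"wz": 0},{"dx": 0,"dy": 0,"dz": 0,"wx": 0,"wy": 0,"wz": 0}])

```text
clock: 11.05
tcp_pos: [0.5283, -0.0711, 0.0588]
eef_rot: [3.142, -0.0, -2.957]
force: [-0.0, 0.1, -3.1]
width: 0.0516
grasp_force: 64.4
```

apply_moves(increments=[{"dx": 0,"dy": 0,"dz": 1.5,"wx": 0,"wy": 0,"wz": 0},{"dx": 0,"dy": 0,"dz": 1,"wx": 0,"wy": 0,"wz": 0},{"dx": 0,"dy": 0,"dz": 0,"wx": 0,"wy": 0,"wz": 0},{"dx": 0,"dy": 0,"dz": 0,"wx": 0,"wy": 0,"wz": 0}])

```text
clock: 11.38
tcp_pos: [0.5286, -0.0712, 0.0581]
eef_rot: [3.142, -0.0, -2.957]
force: [-3.5, -0.2, 7.4]
width: 0.0515
grasp_force: 68.3
```

The force turns upward at z = 0.058, exactly where the bed should stop the tin. Opening the jaws.

apply_moves(increments=[{"dx": 0,"dy": 0,"dz": 0,"wx": 0,"wy": 0,"wz": 0},{"dx": 0,"dy": 0,"dz": 0,"wx": 0,"wy": 0,"wz": 0},{"dx": 0,"dy": 0,"dz": 0,"wx": 0,"wy": 0,"wz": 0},{"dx": 0,"dy": 0,"dz": 0,"wx": 0,"wy": 0,"wz": 0},{"dx": 0,"dy": 0,"dz": 0,"wx": 0,"wy": 0,"wz": 0},{"dx": 0,"dy": 0,"dz": -3,"wx": 0,"wy": 0,"wz": 0},{"dx": 0,"dy": 0,"dz": 0,"wx": 0,"wy": 0,"wz": 0}], jaw=1)

```text
clock: 11.97
tcp_pos: [0.5286, -0.0712, 0.0597]
eef_rot: [-3.141, 0.001, -2.957]
force: [0.1, -0.0, 0.0]
width: 0.0855
grasp_force: 0.0
```

Run:
```python
from h import *
s=wsnap("w8");st=ctrl.sense();print(st["tcp_pos"],st["eef_rot"],st["clock"],st["force"],st["grasp_force"],st["width"])
T=R.from_euler('z',.1735)
t=cams.tip_of("wrist","lid_top")
if t:
    P=atz(s,t[0]["pixel"],.074);print(t[0],P,"press frame",T.inv().apply(P-[.6442,-.0507,0]))
c=dict(scene=cams.snapshot("scene"),side=cams.snapshot("side"));r=[]
for n in c:
    t=cams.tip_of(n,"lid_top");print(n,t[:1])
    if t: print(T.inv().apply(atz(c[n],t[0]["pixel"],.074)-[.6442,-.0507,0]))
x=T.apply([-.168,0,0])+[.6442,-.0507,0.059];print(x);delta(x,-np.pi+.1735)
```

```text
[ 0.52857111 -0.07116666  0.05964362] [-3.14127023e+00  6.39428862e-04 -2.95739975e+00] 12.0167 [0.92102229 0.07676373 0.11902366] 0.0 0.08578324470659052
{'pixel': [312.1, 430.8], 'p': 0.56} [ 0.57147955 -0.06362704  0.074     ] press frame [-0.07386028 -0.00017917  0.074     ]
scene [{'pixel': [379.5, 289.0], 'p': 0.57}]
[-0.06915925 -0.00438715  0.074     ]
side [{'pixel': [318.1, 244.6], 'p': 0.56}]
[-0.07559193 -0.01734665  0.074     ]
[ 0.47872225 -0.07970198  0.059     ]
pos [ 0.5282 -0.0711  0.0593] rot [ 3.1416  0.     -2.9574] t 12.27 w 0.0854
tool shift mm [50.3  0.6  0.3] world turn in tool [0.     0.     0.0107]
```

apply_moves(increments=[{"dx": 10,"dy": 0,"dz": 0,"wx": 0,"wy": 0,"wz": 0},{"dx": 15,"dy": 0,"dz": 0,"wx": 0,"wy": 0,"wz": 0},{"dx": 15,"dy": 0,"dz": 0,"wx": 0,"wy": 0,"wz": 0},{"dx": 10,"dy": 0.5,"dz": 0,"wx": 0,"wy": 0,"wz": 0.01},{"dx": 0,"dy": 0,"dz": 0,"wx": 0,"wy": 0,"wz": 0},{"dx": 0,"dy": 0,"dz": 0,"wx": 0,"wy": 0,"wz": 0}], jaw=1)

```text
clock: 12.77
tcp_pos: [0.4785, -0.0798, 0.0593]
eef_rot: [-3.142, 0.0, -2.968]
force: [0.0, 0.3, -0.4]
width: 0.0853
grasp_force: 0.0
```

apply_moves(increments=[{"dx": 0,"dy": 0,"dz": 0,"wx": 0,"wy": 0,"wz": 0},{"dx": 0,"dy": 0,"dz": 0,"wx": 0,"wy": 0,"wz": 0},{"dx": 0,"dy": 0,"dz": 0,"wx": 0,"wy": 0,"wz": 0},{"dx": 0,"dy": 0,"dz": 0,"wx": 0,"wy": 0,"wz": 0},{"dx": 0,"dy": 0,"dz": 0,"wx": 0,"wy": 0,"wz": 0},{"dx": 0,"dy": 0,"dz": 0,"wx": 0,"wy": 0,"wz": 0}], jaw=0)

```text
clock: 13.27
tcp_pos: [0.4833, -0.0801, 0.0633]
eef_rot: [-3.14, 0.007, -2.968]
force: [-1.1, 4.0, 14.3]
width: 0.0123
grasp_force: 7.3
```

Run:
```python
from h import *
s=wsnap("w9");st=ctrl.sense();print(st["tcp_pos"],st["force"],st["width"],st["grasp_force"])
for n in("wrist","side"):
  if n=="side": d=cams.snapshot("side")
  for l in("tin","lid_top"): print(n,l,[(t["pixel"],t["p"]) for t in cams.tip_of(n,l)[:1]])
sc=cams.snapshot("scene")
up=lambda f:cv2.resize(f,(400,300),interpolation=cv2.INTER_CUBIC)
cv2.imwrite("pics/c9.png",np.vstack([np.hstack([up(s["frame"]),up(cv2.imread("pics/w8.png"))]),np.hstack([up(sc["frame"][220:370,310:510]),up(d["frame"][180:330,220:420])])]))
```

```text
[ 0.48344915 -0.08020834  0.06322165] [ 0.20206376  1.87232911 11.03846922] 0.004737852327548599 5.714269577292725
wrist tin [([316.2, 347.5], 0.88)]
wrist lid_top []
side tin [([332.4, 267.8], 0.8)]
side lid_top [([365.0, 394.6], 0.68)]
```

View pics/c9.png

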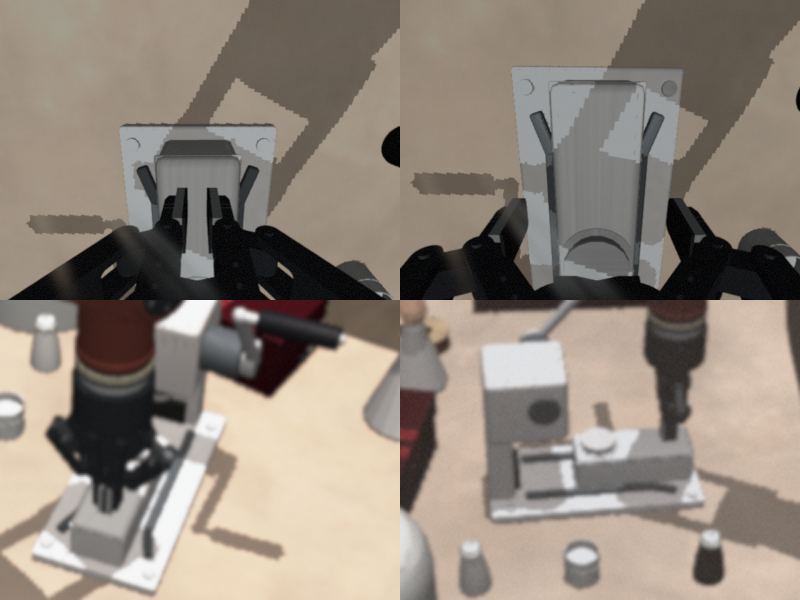

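The composite shows the fingers closed on top of the tin's near end (wrist panel, tips near (182,190) and (212,190)). They slid up over its edge, so the fingertips reach less far than assumed. The tin still lies flat between the rails. I'm measuring the real tip height before gripping again.

Run:
```python
from h import *
st=ctrl.sense();p=st["tcp_pos"]
for n,px in(("side",(354,248.5)),("scene",(363.5,324))):
    o,v=ray(cams.snapshot(n),px);q,e=tri((o,v),(p,np.array([0,0,1.])));print(n,"tip z",q[2],"gap",e)
s=wsnap();print(ctrl.tip_reach,[a for a in dir(ctrl) if a[0]!='_'],st["width"],st["force"])
A=np.array(s["mount"])
# tip corners in tool frame for candidate z, open half .0428 and shut
for y in(.0428,.0025):
  for z in(-.015,-.01,-.005,0,.005,.012,.025):
    print(y,z,[np.round(proj(s,(x,y,z),A),0) for x in(.011,0,-.011)])
```

```text
side tip z 0.06593392576121668 gap 0.002643536089166072
scene tip z 0.06096854803382335 gap 0.0015600958342808287
0.025 ['Unreachable', 'sense', 'sign_off', 'tip_reach'] 0.000150537707767495 [-0.25178574  2.49010457 13.09891599]
0.0428 -0.015 [array([429., 315.]), array([426., 341.]), array([424., 366.])]
0.0428 -0.01 [array([425., 309.]), array([423., 334.]), array([420., 358.])]
0.0428 -0.005 [array([422., 303.]), array([419., 327.]), array([417., 351.])]
0.0428 0 [array([419., 297.]), array([416., 321.]), array([414., 344.])]
0.0428 0.005 [array([416., 291.]), array([414., 315.]), array([412., 337.])]
0.0428 0.012 [array([412., 284.]), array([410., 307.]), array([408., 329.])]
0.0428 0.025 [array([405., 273.]), array([404., 294.]), array([402., 315.])]
0.0025 -0.015 [array([320., 315.]), array([320., 341.]), array([319., 366.])]
0.0025 -0.01 [array([319., 309.]), array([319., 334.]), array([319., 358.])]
0.0025 -0.005 [array([319., 303.]), array([319., 327.]), array([319., 351.])]
0.0025 0 [array([319., 297.]), array([319., 321.]), array([319., 344.])]
0.0025 0.005 [array([319., 292.]), array([319., 315.]), array([319., 337.])]
0.0025 0.012 [array([319., 285.]), array([319., 307.]), array([319., 329.])]
0.0025 0.025 [array([319., 273.]), array([319., 294.]), array([319., 315.])]
```

apply_moves(increments=[{"dx": 0,"dy": 0,"dz": -10,"wx": 0,"wy": 0,"wz": 0},{"dx": 0,"dy": 0,"dz": -20,"wx": 0,"wy": 0,"wz": 0},{"dx": 0,"dy": 0,"dz": -30,"wx": 0,"wy": 0,"wz": 0},{"dx": -30,"dy": 0,"dz": -30,"wx": 0,"wy": 0,"wz": 0},{"dx": -20,"dy": 0,"dz": -10,"wx": 0,"wy": 0,"wz": 0},{"dx": 0,"dy": 0,"dz": 0,"wx": 0,"wy": 0,"wz": 0},{"dx": 0,"dy": 0,"dz": 0,"wx": 0,"wy": 0,"wz": 0}])

```text
clock: 14.35
tcp_pos: [0.5292, -0.0712, 0.1601]
eef_rot: [-3.14, 0.002, -2.966]
force: [-0.5, -0.1, 0.0]
width: 0.0001
grasp_force: 0.0
```

apply_moves(increments=[{"dx": 0,"dy": 0,"dz": 0,"wx": 0,"wy": 0,"wz": 0},{"dx": 0,"dy": 0,"dz": 0,"wx": 0,"wy": 0,"wz": 0},{"dx": 0,"dy": 0,"dz": 0,"wx": 0,"wy": 0,"wz": 0},{"dx": 0,"dy": 0,"dz": 0,"wx": 0,"wy": 0,"wz": 0},{"dx": 0,"dy": 0,"dz": 0,"wx": 0,"wy": 0,"wz": 0},{"dx": 0,"dy": 0,"dz": 0,"wx": 0,"wy": 0,"wz": 0}], jaw=1)

```text
clock: 14.85
tcp_pos: [0.5272, -0.0712, 0.1584]
eef_rot: [3.141, -0.001, -2.968]
force: [0.3, -0.3, 0.7]
width: 0.0723
grasp_force: 0.0
```

Run:
```python
from h import *
s=wsnap("w10");st=ctrl.sense();print(st["tcp_pos"],st["eef_rot"],st["clock"],st["width"])
T=R.from_euler('z',.1735);I=lambda P:np.round(T.inv().apply(P-np.array([.6442,-.0507,0])),4)
t=cams.tip_of("wrist","lid_top")
if t: print(t[0],I(atz(s,t[0]["pixel"],.074)))
t=cams.tip_of("wrist","tin")
if t: print(t[0],I(atz(s,t[0]["pixel"],.014)))
r=cams.regions_of("wrist","tin")
if r:
    m=r[0]["mask"];ys=np.argwhere(m)[:,0];print(r[0]["p"],m.sum(),ys.min(),ys.max())
    for y in range(ys.min()+2,ys.max(),25):
        x=np.where(m[y])[0];print(y,x.min(),x.max(),I(atz(s,(x.min(),y),.064))[:2],I(atz(s,(x.max()+1,y),.064))[:2])
g=cv2.cvtColor(s["frame"],cv2.COLOR_BGR2GRAY);print(g[60:160:2,315].tolist())
```

```text
[ 0.52741706 -0.07120094  0.15852332] [ 3.14141074e+00 -4.33660863e-04 -2.96754482e+00] 14.9 0.07911966299312212
{'pixel': [314.4, 318.7], 'p': 0.91} [-0.0722  0.0003  0.074 ]
{'pixel': [311.6, 227.5], 'p': 0.64} [-0.1173 -0.0019  0.014 ]
0.2 3278 284 346
286 302 328 [-0.0912 -0.008 ] [-0.0912  0.01  ]
311 283 348 [-0.0725 -0.0211] [-0.0725  0.0239]
336 291 339 [-0.053  -0.0161] [-0.053   0.0181]
[139, 141, 141, 139, 141, 140, 142, 141, 138, 140, 140, 140, 139, 139, 141, 139, 137, 141, 140, 139, 140, 141, 140, 141, 139, 136, 143, 156, 157, 156, 156, 156, 146, 104, 114, 152, 156, 153, 153, 154, 150, 144, 134, 130, 133, 131, 130, 131, 130, 130]
```

apply_moves(increments=[{"dx": 15,"dy": 0,"dz": 10,"wx": 0,"wy": 0,"wz": 0},{"dx": 20,"dy": 0,"dz": 20,"wx": 0,"wy": 0,"wz": 0},{"dx": 15,"dy": 0,"dz": 25,"wx": 0,"wy": 0,"wz": 0},{"dx": 0,"dy": 0,"dz": 25,"wx": 0,"wy": 0,"wz": 0},{"dx": 0,"dy": 0,"dz": 20,"wx": 0,"wy": 0,"wz": 0},{"dx": 0,"dy": 0,"dz": 15,"wx": 0,"wy": 0,"wz": 0},{"dx": 0,"dy": 0,"dz": 10,"wx": 0,"wy": 0,"wz": 0},{"dx": 0,"dy": 0,"dz": 4,"wx": 0,"wy": 0,"wz": 0},{"dx": 0,"dy": 0,"dz": 0,"wx": 0,"wy": 0,"wz": 0},{"dx": 0,"dy": 0,"dz": 0,"wx": 0,"wy": 0,"wz": 0}], jaw=1)

```text
clock: 15.88
tcp_pos: [0.4792, -0.0801, 0.0304]
eef_rot: [-3.141, 0.001, -2.967]
force: [-0.5, 0.3, -0.5]
width: 0.0854
grasp_force: 0.0
```

apply_moves(increments=[{"dx": 0,"dy": 0,"dz": 0,"wx": 0,"wy": 0,"wz": 0},{"dx": 0,"dy": 0,"dz": 0,"wx": 0,"wy": 0,"wz": 0},{"dx": 0,"dy": 0,"dz": 0,"wx": 0,"wy": 0,"wz": 0},{"dx": 0,"dy": 0,"dz": 0,"wx": 0,"wy": 0,"wz": 0},{"dx": 0,"dy": 0,"dz": 0,"wx": 0,"wy": 0,"wz": 0}], jaw=0)

```text
clock: 16.3
tcp_pos: [0.4797, -0.0802, 0.0311]
eef_rot: [-3.14, 0.002, -2.967]
force: [-0.1, 0.1, 5.6]
width: 0.0553
grasp_force: 65.0
```

The width of 55 mm now matches the tin. Sliding it towards the stop.

apply_moves(increments=[{"dx": -4,"dy": 0,"dz": -0.5,"wx": 0,"wy": 0,"wz": 0},{"dx": -8,"dy": 0,"dz": 0,"wx": 0,"wy": 0,"wz": 0},{"dx": -8,"dy": 0,"dz": 0,"wx": 0,"wy": 0,"wz": 0},{"dx": -8,"dy": 0,"dz": 0,"wx": 0,"wy": 0,"wz": 0},{"dx": -8,"dy": 0,"dz": 0,"wx": 0,"wy": 0,"wz": 0},{"dx": -8,"dy": 0,"dz": 0,"wx": 0,"wy": 0,"wz": 0},{"dx": -8,"dy": 0,"dz": 0,"wx": 0,"wy": 0,"wz": 0},{"dx": -6,"dy": 0,"dz": 0,"wx": 0,"wy": 0,"wz": 0},{"dx": -4,"dy": 0,"dz": 0,"wx": 0,"wy": 0,"wz": 0},{"dx": 0,"dy": 0,"dz": 0,"wx": 0,"wy": 0,"wz": 0}])

```text
clock: 17.13
tcp_pos: [0.5404, -0.0693, 0.0311]
eef_rot: [-3.141, 0.001, -2.967]
force: [-0.3, 0.3, 5.4]
width: 0.055
grasp_force: 65.3
```

apply_moves(increments=[{"dx": -3,"dy": 0,"dz": 0,"wx": 0,"wy": 0,"wz": 0},{"dx": -3,"dy": 0,"dz": 0,"wx": 0,"wy": 0,"wz": 0},{"dx": -2,"dy": 0,"dz": 0,"wx": 0,"wy": 0,"wz": 0},{"dx": -2,"dy": 0,"dz": 0,"wx": 0,"wy": 0,"wz": 0},{"dx": 0,"dy": 0,"dz": 0,"wx": 0,"wy": 0,"wz": 0},{"dx": 0,"dy": 0,"dz": 0,"wx": 0,"wy": 0,"wz": 0}])

```text
clock: 17.63
tcp_pos: [0.5491, -0.0677, 0.0311]
eef_rot: [-3.141, -0.001, -2.967]
force: [-3.1, -0.6, 8.2]
width: 0.0551
grasp_force: 65.6
```

apply_moves(increments=[{"dx": -2,"dy": 0,"dz": 0,"wx": 0,"wy": 0,"wz": 0},{"dx": -2,"dy": 0,"dz": 0,"wx": 0,"wy": 0,"wz": 0},{"dx": 0,"dy": 0,"dz": 0,"wx": 0,"wy": 0,"wz": 0},{"dx": 0,"dy": 0,"dz": 0,"wx": 0,"wy": 0,"wz": 0}])

```text
clock: 17.97
tcp_pos: [0.549, -0.0677, 0.031]
eef_rot: [3.141, -0.011, -2.966]
force: [-14.4, -2.7, 17.0]
width: 0.0552
grasp_force: 66.8
```

It's against the stop: 14 N and no further motion. Relaxing the push, opening the jaws and rising clear.

apply_moves(increments=[{"dx": 3.5,"dy": 0,"dz": 0,"wx": 0,"wy": 0,"wz": 0},{"dx": 0,"dy": 0,"dz": 0,"wx": 0,"wy": 0,"wz": 0}])

```text
clock: 18.13
tcp_pos: [0.549, -0.0677, 0.0311]
eef_rot: [-3.141, -0.001, -2.967]
force: [-2.6, -0.3, 7.3]
width: 0.0552
grasp_force: 65.6
```

apply_moves(increments=[{"dx": 0,"dy": 0,"dz": 0,"wx": 0,"wy": 0,"wz": 0},{"dx": 0,"dy": 0,"dz": 0,"wx": 0,"wy": 0,"wz": 0},{"dx": 0,"dy": 0,"dz": 0,"wx": 0,"wy": 0,"wz": 0},{"dx": 0,"dy": 0,"dz": 0,"wx": 0,"wy": 0,"wz": 0},{"dx": 0,"dy": 0,"dz": -10,"wx": 0,"wy": 0,"wz": 0},{"dx": 10,"dy": 0,"dz": -20,"wx": 0,"wy": 0,"wz": 0},{"dx": 15,"dy": 0,"dz": -30,"wx": 0,"wy": 0,"wz": 0},{"dx": 15,"dy": 0,"dz": -30,"wx": 0,"wy": 0,"wz": 0},{"dx": 0,"dy": 0,"dz": -30,"wx": 0,"wy": 0,"wz": 0},{"dx": 0,"dy": 0,"dz": -30,"wx": 0,"wy": 0,"wz": 0},{"dx": 0,"dy": 0,"dz": 0,"wx": 0,"wy": 0,"wz": 0}], jaw=1)

```text
clock: 19.05
tcp_pos: [0.5152, -0.0755, 0.1885]
eef_rot: [-3.135, 0.013, -2.967]
force: [1.6, -1.2, 0.9]
width: 0.0853
grasp_force: 0.0
```

Run:
```python
from h import *
st=ctrl.sense();print(st["tcp_pos"],st["eef_rot"],st["joint_positions"],st["clock"],st["width"])
T=R.from_euler('z',.1735);I=lambda P:np.round(T.inv().apply(P-np.array([.6442,-.0507,0])),4)
c=dict(wrist=wsnap("w11"),scene=cams.snapshot("scene"),side=cams.snapshot("side"))
g={}
for n in c:
    for l,z in(("tin",.014),("lid_top",.074),("lever_grip",.2902)):
        t=cams.tip_of(n,l)
        if t: print(n,l,t[0]["pixel"],round(t[0]["p"],2),I(atz(c[n],t[0]["pixel"],z)))
        if t and l=="lever_grip": g[n]=ray(c[n],t[0]["pixel"])
        if l=="lever_grip":
            t=cams.regions_of(n,l); 
            if t: print(n,"mask",t[0]["pixel"],t[0]["p"],t[0]["mask"].sum())
ks=list(g)
for i in range(len(ks)):
    for j in range(i):
        p,e=tri(g[ks[i]],g[ks[j]]);print(ks[i],ks[j],np.round(p,4),e,"press",I(p))
```

```text
[ 0.51516689 -0.07550078  0.18847416] [-3.1354023   0.01284669 -2.96733627] [-2.80417995e-01  2.57682101e-02  1.90678500e+00  8.62430276e-05
  1.19477938e+00 -2.02546204e+00] 19.05 0.08531612157316686
wrist tin [317.1, 302.5] 0.95 [-0.0476 -0.0007  0.014 ]
wrist lid_top [318.3, 388.2] 0.94 [-0.0024  0.0005  0.074 ]
wrist lever_grip [487.8, 310.1] 0.53 [-0.1928  0.0192  0.2902]
scene tin [381.3, 303.8] 0.85 [-0.0497 -0.0055  0.014 ]
scene lid_top [389.8, 267.2] 0.44 [ 0.0047 -0.0035  0.074 ]
scene lever_grip [456.5, 234.4] 0.82 [-0.1133 -0.1462  0.2902]
scene mask [458.0, 233.2] 0.94 541
side tin [308.2, 267.0] 0.61 [-0.0485 -0.0025  0.014 ]
side lid_top [290.1, 248.7] 0.42 [-0.0031 -0.009   0.074 ]
side lever_grip [326.5, 142.8] 0.58 [-0.1123 -0.1539  0.2902]
side mask [323.2, 142.7] 0.6 128
scene wrist [ 0.3315 -0.2443  0.5016] 0.0996384239871187 press [-0.3415 -0.1367  0.5016]
side wrist [ 0.4984 -0.0897  0.3362] 0.12671359491727716 press [-0.1503 -0.0133  0.3362]
side scene [ 0.5587 -0.2151  0.292 ] 0.004162142014623889 press [-0.1126 -0.1472  0.292 ]
```

The tin is home at press x ≈ -47 mm, y ≈ 0. The handle measures (-113, -147, 292) mm in the press frame, which agrees with the geometry. Next I rise, turn and go above the handle.

apply_moves(increments=[{"dx": 0,"dy": 0,"dz": -30,"wx": 0,"wy": 0,"wz": 0},{"dx": 0,"dy": 0,"dz": -35,"wx": 0,"wy": 0,"wz": 0},{"dx": 0,"dy": 0,"dz": -35,"wx": 0,"wy": 0,"wz": 0},{"dx": 0,"dy": 0,"dz": -35,"wx": 0,"wy": 0,"wz": 0},{"dx": 0,"dy": 0,"dz": -35,"wx": 0,"wy": 0,"wz": 0.112},{"dx": 0,"dy": 0,"dz": -20,"wx": 0,"wy": 0,"wz": 0.12},{"dx": 0,"dy": 0,"dz": 0,"wx": 0,"wy": 0,"wz": 0.12},{"dx": 0,"dy": 0,"dz": 0,"wx": 0,"wy": 0,"wz": 0.12},{"dx": 0,"dy": 0,"dz": 0,"wx": 0,"wy": 0,"wz": 0.12},{"dx": 0,"dy": 0,"dz": 0,"wx": 0,"wy": 0,"wz": 0.12},{"dx": 0,"dy": 0,"dz": 0,"wx": 0,"wy": 0,"wz": 0.12},{"dx": 0,"dy": 0,"dz": 0,"wx": 0,"wy": 0,"wz": 0.12}], jaw=1)

```text
clock: 20.8
tcp_pos: [0.5104, -0.0742, 0.3703]
eef_rot: [-3.142, 0.0, 2.358]
force: [0.0, 0.2, 0.1]
width: 0.0854
grasp_force: 0.0
```

apply_moves(increments=[{"dx": 0,"dy": 0,"dz": 0,"wx": 0,"wy": 0,"wz": 0.12},{"dx": 0,"dy": 0,"dz": 0,"wx": 0,"wy": 0,"wz": 0.12},{"dx": 0,"dy": 0,"dz": 0,"wx": 0,"wy": 0,"wz": 0.12},{"dx": 0,"dy": 0,"dz": 0,"wx": 0,"wy": 0,"wz": 0.12},{"dx": 0,"dy": 0,"dz": 0,"wx": 0,"wy": 0,"wz": 0.12},{"dx": 0,"dy": 0,"dz": 0,"wx": 0,"wy": 0,"wz": 0},{"dx": 0,"dy": 0,"dz": 0,"wx": 0,"wy": 0,"wz": 0}])

```text
clock: 21.38
tcp_pos: [0.5104, -0.0742, 0.3703]
eef_rot: [3.142, 0.0, 1.767]
force: [-0.6, 0.2, 1.1]
width: 0.0853
grasp_force: 0.0
```

Run:
```python
from h import *
T=R.from_euler('z',.1735);s=wsnap("w12")
x=T.apply([-.1105,-.152,0])+[.6442,-.0507,.33];print(x);delta(x,.1735+np.pi/2);print(ctrl.sense()["joint_positions"])
I=lambda P:np.round(T.inv().apply(P-np.array([.6442,-.0507,0])),4)
for f in(cams.tip_of,cams.find_in):
    t=f("wrist","lever_grip")
    if t: print(t[0],I(atz(s,t[0]["pixel"],.29)))
```

```text
[ 0.56159887 -0.21949367  0.33      ]
pos [ 0.5105 -0.0742  0.3703] rot [3.1416 0.     1.7667] t 21.43 w 0.0855
tool shift mm [-152.5   21.9   40.3] world turn in tool [0.     0.     0.0224]
[-2.80454987e-01 -1.00348414e-01  1.68812076e+00 -8.72960550e-06
  1.55379491e+00 -4.76343792e-01]
{'pixel': [342.6, 443.8], 'p': 0.61} [-0.1129 -0.1474  0.29  ]
{'pixel': [344.8, 422.0], 'p': 0.79} [-0.1122 -0.1273  0.29  ]
```

apply_moves(increments=[{"dx": -20,"dy": 3,"dz": 0,"wx": 0,"wy": 0,"wz": 0},{"dx": -34,"dy": 5,"dz": 0,"wx": 0,"wy": 0,"wz": 0},{"dx": -36,"dy": 5,"dz": 0,"wx": 0,"wy": 0,"wz": 0},{"dx": -36,"dy": 5,"dz": 0,"wx": 0,"wy": 0,"wz": 0},{"dx": -26,"dy": 2.5,"dz": 0,"wx": 0,"wy": 0,"wz": 0.022},{"dx": 0,"dy": 0,"dz": 0,"wx": 0,"wy": 0,"wz": 0},{"dx": 0,"dy": 0,"dz": 20,"wx": 0,"wy": 0,"wz": 0},{"dx": 0,"dy": 0,"dz": 20,"wx": 0,"wy": 0,"wz": 0},{"dx": 0,"dy": 0,"dz": 20,"wx": 0,"wy": 0,"wz": 0},{"dx": 0,"dy": 0,"dz": 20,"wx": 0,"wy": 0,"wz": 0},{"dx": 0,"dy": 0,"dz": 14,"wx": 0,"wy": 0,"wz": 0},{"dx": 0,"dy": 0,"dz": 0,"wx": 0,"wy": 0,"wz": 0}], jaw=1)

```text
clock: 22.53
tcp_pos: [0.5574, -0.2176, 0.2717]
eef_rot: [-3.135, -0.005, 1.743]
force: [-0.5, 0.3, -1.4]
width: 0.0853
grasp_force: 0.0
```

Run:
```python
from h import *
T=R.from_euler('z',.1735);s=wsnap("w13")
x=T.apply([-.1115,-.152,0])+[.6442,-.0507,.274];delta(x,.1735+np.pi/2);print(ctrl.sense()["force"])
for f in(cams.tip_of,cams.find_in):
    t=f("wrist","lever_grip")
    if t: print(t[0])
r=cams.regions_of("wrist","lever_grip")
if r:
    m=r[0]["mask"];ys,xs=np.where(m);print(r[0]["p"],m.sum(),xs.min(),xs.max(),ys.min(),ys.max())
g=cv2.cvtColor(s["frame"],cv2.COLOR_BGR2GRAY)
for y in(380,400,420,435): print(y,g[y,180:460:5].tolist())
```

```text
pos [ 0.5584 -0.2182  0.274 ] rot [-3.1379 -0.0033  1.7431] t 22.58 w 0.0859
tool shift mm [-1.9  1.9 -0. ] world turn in tool [-0.0037 -0.0033 -0.0012]
[ 0.59956719 -0.49399335  0.672255  ]
{'pixel': [322.0, 340.4], 'p': 0.94}
{'pixel': [324.2, 336.3], 'p': 0.66}
0.77 10823 293 357 246 438
380 [15, 24, 34, 50, 141, 139, 138, 140, 141, 141, 136, 135, 136, 133, 137, 137, 141, 142, 144, 145, 147, 146, 147, 115, 10, 13, 18, 3, 13, 18, 19, 20, 10, 9, 12, 148, 147, 148, 148, 147, 148, 149, 150, 148, 151, 148, 151, 149, 150, 149, 148, 5, 0, 14, 5, 6]
400 [5, 10, 1, 14, 23, 35, 40, 48, 47, 43, 39, 36, 37, 45, 47, 52, 54, 51, 51, 53, 38, 31, 23, 11, 19, 7, 16, 17, 5, 17, 21, 11, 11, 7, 12, 13, 20, 27, 38, 45, 48, 59, 72, 72, 78, 83, 88, 90, 89, 97, 87, 102, 91, 0, 4, 5]
420 [2, 9, 4, 2, 5, 10, 18, 22, 27, 36, 40, 39, 40, 34, 31, 29, 28, 32, 39, 37, 39, 33, 39, 36, 31, 20, 18, 17, 18, 17, 17, 2, 9, 10, 2, 12, 2, 15, 8, 13, 1, 13, 3, 3, 6, 13, 12, 8, 6, 8, 7, 8, 9, 3, 10, 16]
435 [9, 1, 7, 24, 31, 31, 34, 29, 30, 31, 34, 40, 36, 35, 37, 29, 32, 29, 26, 24, 27, 31, 29, 26, 25, 25, 26, 23, 19, 16, 13, 17, 10, 1, 9, 3, 14, 6, 4, 9, 6, 5, 0, 1, 6, 6, 7, 5, 12, 9, 6, 2, 11, 7, 13, 6]
```

The sleeve lies 3.7 mm off in tool +y and 16 mm behind the TCP, as intended. Centring on it and pinching.

apply_moves(increments=[{"dx": 0,"dy": 3.5,"dz": 0,"wx": 0,"wy": 0,"wz": 0},{"dx": 0,"dy": 0,"dz": 0,"wx": 0,"wy": 0,"wz": 0},{"dx": 0,"dy": 0,"dz": 0,"wx": 0,"wy": 0,"wz": 0},{"dx": 0,"dy": 0,"dz": 0,"wx": 0,"wy": 0,"wz": 0},{"dx": 0,"dy": 0,"dz": 0,"wx": 0,"wy": 0,"wz": 0},{"dx": 0,"dy": 0,"dz": 0,"wx": 0,"wy": 0,"wz": 0},{"dx": 0,"dy": 0,"dz": 0,"wx": 0,"wy": 0,"wz": 0},{"dx": 0,"dy": 0,"dz": 0,"wx": 0,"wy": 0,"wz": 0}], jaw=0)

```text
clock: 23.4
tcp_pos: [0.5613, -0.2193, 0.2765]
eef_rot: [-3.137, -0.0, 1.742]
force: [-4.8, -0.7, 2.8]
width: 0.0202
grasp_force: 58.7
```

```bash
python3 -c "
import numpy as np
for N,e in((22,1.03),):
  t=np.linspace(0,e,N+1);a=np.radians(50)-t
  x=-170*np.cos(a);z=170*np.sin(a)
  print(np.c_[np.round(np.diff(x),1),np.round(-np.diff(z),1)].tolist())"
```

```text
[[-6.0, 5.3], [-5.7, 5.5], [-5.5, 5.8], [-5.2, 6.0], [-4.9, 6.3], [-4.6, 6.5], [-4.3, 6.7], [-4.0, 6.9], [-3.6, 7.1], [-3.3, 7.2], [-3.0, 7.4], [-2.6, 7.5], [-2.3, 7.6], [-1.9, 7.7], [-1.5, 7.8], [-1.2, 7.9], [-0.8, 7.9], [-0.4, 7.9], [-0.1, 8.0], [0.3, 8.0], [0.7, 7.9], [1.1, 7.9]]
```

apply_moves(increments=[{"dx": 0,"dy": -6,"dz": 5.3,"wx": 0,"wy": 0,"wz": 0},{"dx": 0,"dy": -5.7,"dz": 5.5,"wx": 0,"wy": 0,"wz": 0},{"dx": 0,"dy": -5.5,"dz": 5.8,"wx": 0,"wy": 0,"wz": 0},{"dx": 0,"dy": -5.2,"dz": 6,"wx": 0,"wy": 0,"wz": 0},{"dx": 0,"dy": -4.9,"dz": 6.3,"wx": 0,"wy": 0,"wz": 0},{"dx": 0,"dy": -4.6,"dz": 6.5,"wx": 0,"wy": 0,"wz": 0},{"dx": 0,"dy": -4.3,"dz": 6.7,"wx": 0,"wy": 0,"wz": 0},{"dx": 0,"dy": -4,"dz": 6.9,"wx": 0,"wy": 0,"wz": 0},{"dx": 0,"dy": -3.6,"dz": 7.1,"wx": 0,"wy": 0,"wz": 0},{"dx": 0,"dy": -3.3,"dz": 7.2,"wx": 0,"wy": 0,"wz": 0},{"dx": 0,"dy": -3,"dz": 7.4,"wx": 0,"wy": 0,"wz": 0}])

```text
clock: 24.32
tcp_pos: [0.5133, -0.2278, 0.2084]
eef_rot: [-3.141, 0.001, 1.742]
force: [-6.3, 1.7, 12.0]
width: 0.02
grasp_force: 59.6
```

```bash
cat > lev.py <<'E'
from h import *
T=R.from_euler('z',.1735);st=ctrl.sense();p=T.inv().apply(st["tcp_pos"]-np.array([.6442,-.0507,0]))
x,z=p[0],p[2]+.0155
print("press",np.round(p,4),"theta",np.radians(50)-np.arctan2(z-.16,-x),"rad",np.hypot(x,z-.16),st["force"],st["width"],st["grasp_force"],st["clock"],st["eef_rot"])
E
python3 lev.py
```

```text
press [-0.1595 -0.1519  0.2084] theta 0.491486084536637 rad 0.17188401494998015 [-6.28890755  1.65133823 12.0276098 ] 0.020025800577105617 59.58340108394623 24.3167 [-3.14079578e+00  9.83764929e-04  1.74205189e+00]
```

Tracking well (θ ≈ 0.49, grip 60 N). Second half of the stroke.

apply_moves(increments=[{"dx": 0,"dy": -2.6,"dz": 7.5,"wx": 0,"wy": 0,"wz": 0},{"dx": 0,"dy": -2.3,"dz": 7.6,"wx": 0,"wy": 0,"wz": 0},{"dx": 0,"dy": -1.9,"dz": 7.7,"wx": 0,"wy": 0,"wz": 0},{"dx": 0,"dy": -1.5,"dz": 7.8,"wx": 0,"wy": 0,"wz": 0},{"dx": 0,"dy": -1.2,"dz": 7.9,"wx": 0,"wy": 0,"wz": 0},{"dx": 0,"dy": -0.8,"dz": 7.9,"wx": 0,"wy": 0,"wz": 0},{"dx": 0,"dy": -0.4,"dz": 7.9,"wx": 0,"wy": 0,"wz": 0},{"dx": 0,"dy": 0,"dz": 8,"wx": 0,"wy": 0,"wz": 0},{"dx": 0,"dy": 0.3,"dz": 8,"wx": 0,"wy": 0,"wz": 0},{"dx": 0,"dy": 0.7,"dz": 6,"wx": 0,"wy": 0,"wz": 0},{"dx": 0,"dy": 0.5,"dz": 4,"wx": 0,"wy": 0,"wz": 0},{"dx": 0,"dy": 0,"dz": 0,"wx": 0,"wy": 0,"wz": 0}])

```text
clock: 25.32
tcp_pos: [0.5027, -0.2296, 0.1269]
eef_rot: [-3.136, -0.0, 1.743]
force: [-9.2, 1.0, 13.5]
width: 0.0201
grasp_force: 60.1
```

```bash
python3 lev.py
```

```text
press [-0.1703 -0.1518  0.1269] theta 0.9753968142459188 rad 0.1711943061890991 [-9.19376266  0.96702763 13.54102112] 0.020066730255156057 60.07535398006439 25.3167 [-3.13595645e+00 -2.86453303e-04  1.74258888e+00]
```

apply_moves(increments=[{"dx": 0,"dy": 0.5,"dz": 4,"wx": 0,"wy": 0,"wz": 0},{"dx": 0,"dy": 0.5,"dz": 3,"wx": 0,"wy": 0,"wz": 0},{"dx": 0,"dy": 0,"dz": 0,"wx": 0,"wy": 0,"wz": 0},{"dx": 0,"dy": 0,"dz": 0,"wx": 0,"wy": 0,"wz": 0},{"dx": 0,"dy": 0,"dz": 0,"wx": 0,"wy": 0,"wz": 0}])

```text
clock: 25.73
tcp_pos: [0.5032, -0.2296, 0.1241]
eef_rot: [-3.134, -0.001, 1.743]
force: [-18.5, 3.8, 31.5]
width: 0.0201
grasp_force: 62.1
```

```bash
python3 lev.py
```

```text
press [-0.1698 -0.1519  0.1241] theta 0.9922994571672666 rad 0.171039581034089 [-18.4645241    3.82732312  31.4588783 ] 0.02014120478403889 62.069252729415894 25.7333 [-3.13360507e+00 -8.13199080e-04  1.74316986e+00]
```

The force jumped to 31 N with θ ≈ 0.99, so that's the firm stop. Now easing the lever back slowly.

```bash
python3 -c "
import numpy as np
t=np.linspace(1.03,0,34);a=np.radians(50)-t
x=-170*np.cos(a);z=170*np.sin(a)
print(np.c_[np.round(np.diff(x),1),np.round(-np.diff(z),1)].tolist())"
```

```text
[[-0.7, -5.3], [-0.6, -5.3], [-0.4, -5.3], [-0.3, -5.3], [-0.1, -5.3], [0.1, -5.3], [0.2, -5.3], [0.4, -5.3], [0.6, -5.3], [0.7, -5.3], [0.9, -5.2], [1.1, -5.2], [1.2, -5.2], [1.4, -5.1], [1.5, -5.1], [1.7, -5.0], [1.9, -5.0], [2.0, -4.9], [2.2, -4.8], [2.3, -4.8], [2.5, -4.7], [2.6, -4.6], [2.8, -4.5], [2.9, -4.4], [3.0, -4.4], [3.2, -4.3], [3.3, -4.2], [3.4, -4.1], [3.5, -3.9], [3.7, -3.8], [3.8, -3.7], [3.9, -3.6], [4.0, -3.5]]
```

apply_moves(increments=[{"dx": 0,"dy": -0.7,"dz": -5.3,"wx": 0,"wy": 0,"wz": 0},{"dx": 0,"dy": -0.6,"dz": -5.3,"wx": 0,"wy": 0,"wz": 0},{"dx": 0,"dy": -0.4,"dz": -5.3,"wx": 0,"wy": 0,"wz": 0},{"dx": 0,"dy": -0.3,"dz": -5.3,"wx": 0,"wy": 0,"wz": 0},{"dx": 0,"dy": -0.1,"dz": -5.3,"wx": 0,"wy": 0,"wz": 0},{"dx": 0,"dy": 0.1,"dz": -5.3,"wx": 0,"wy": 0,"wz": 0},{"dx": 0,"dy": 0.2,"dz": -5.3,"wx": 0,"wy": 0,"wz": 0},{"dx": 0,"dy": 0.4,"dz": -5.3,"wx": 0,"wy": 0,"wz": 0},{"dx": 0,"dy": 0.6,"dz": -5.3,"wx": 0,"wy": 0,"wz": 0},{"dx": 0,"dy": 0.7,"dz": -5.3,"wx": 0,"wy": 0,"wz": 0},{"dx": 0,"dy": 0.9,"dz": -5.2,"wx": 0,"wy": 0,"wz": 0}])

```text
clock: 26.65
tcp_pos: [0.5046, -0.2293, 0.1782]
eef_rot: [-3.137, 0.0, 1.742]
force: [-6.7, 0.7, 8.3]
width: 0.0202
grasp_force: 59.4
```

```bash
python3 lev.py
```

```text
press [-0.1684 -0.1518  0.1782] theta 0.675058607684398 rad 0.1716962547105733 [-6.74449672  0.74067562  8.31197615] 0.02018567499040303 59.43729758262634 26.65 [-3.13682074e+00  1.73649882e-04  1.74212971e+00]
```

apply_moves(increments=[{"dx": 0,"dy": 1.1,"dz": -5.2,"wx": 0,"wy": 0,"wz": 0},{"dx": 0,"dy": 1.2,"dz": -5.2,"wx": 0,"wy": 0,"wz": 0},{"dx": 0,"dy": 1.4,"dz": -5.1,"wx": 0,"wy": 0,"wz": 0},{"dx": 0,"dy": 1.5,"dz": -5.1,"wx": 0,"wy": 0,"wz": 0},{"dx": 0,"dy": 1.7,"dz": -5,"wx": 0,"wy": 0,"wz": 0},{"dx": 0,"dy": 1.9,"dz": -5,"wx": 0,"wy": 0,"wz": 0},{"dx": 0,"dy": 2,"dz": -4.9,"wx": 0,"wy": 0,"wz": 0},{"dx": 0,"dy": 2.2,"dz": -4.8,"wx": 0,"wy": 0,"wz": 0},{"dx": 0,"dy": 2.3,"dz": -4.8,"wx": 0,"wy": 0,"wz": 0},{"dx": 0,"dy": 2.5,"dz": -4.7,"wx": 0,"wy": 0,"wz": 0},{"dx": 0,"dy": 2.6,"dz": -4.6,"wx": 0,"wy": 0,"wz": 0}])

```text
clock: 27.57
tcp_pos: [0.5253, -0.2257, 0.2333]
eef_rot: [-3.138, 0.001, 1.742]
force: [-6.8, 0.5, 8.9]
width: 0.0202
grasp_force: 59.5
```

apply_moves(increments=[{"dx": 0,"dy": 2.8,"dz": -4.5,"wx": 0,"wy": 0,"wz": 0},{"dx": 0,"dy": 2.9,"dz": -4.4,"wx": 0,"wy": 0,"wz": 0},{"dx": 0,"dy": 3,"dz": -4.4,"wx": 0,"wy": 0,"wz": 0},{"dx": 0,"dy": 3.2,"dz": -4.3,"wx": 0,"wy": 0,"wz": 0},{"dx": 0,"dy": 3.3,"dz": -4.2,"wx": 0,"wy": 0,"wz": 0},{"dx": 0,"dy": 3.4,"dz": -4.1,"wx": 0,"wy": 0,"wz": 0},{"dx": 0,"dy": 3.5,"dz": -3.9,"wx": 0,"wy": 0,"wz": 0},{"dx": 0,"dy": 3.7,"dz": -3.8,"wx": 0,"wy": 0,"wz": 0},{"dx": 0,"dy": 0,"dz": 0,"wx": 0,"wy": 0,"wz": 0},{"dx": 0,"dy": 0,"dz": 0,"wx": 0,"wy": 0,"wz": 0}])

```text
clock: 28.4
tcp_pos: [0.5523, -0.221, 0.268]
eef_rot: [3.14, 0.001, 1.742]
force: [-5.4, 2.6, 9.3]
width: 0.0199
grasp_force: 59.5
```

```bash
python3 lev.py
```

```text
press [-0.1199 -0.1518  0.268 ] theta 0.07252117918492273 rad 0.17212182304724494 [-5.37212467  2.60704811  9.34416884] 0.019929381025176985 59.46205794811249 28.4 [3.14038374e+00 1.34898253e-03 1.74205038e+00]
```

apply_moves(increments=[{"dx": 0,"dy": 3.8,"dz": -3.7,"wx": 0,"wy": 0,"wz": 0},{"dx": 0,"dy": 3.9,"dz": -3.6,"wx": 0,"wy": 0,"wz": 0},{"dx": 0,"dy": 2,"dz": -2,"wx": 0,"wy": 0,"wz": 0},{"dx": 0,"dy": 0,"dz": 0,"wx": 0,"wy": 0,"wz": 0},{"dx": 0,"dy": 0,"dz": 0,"wx": 0,"wy": 0,"wz": 0}])

```text
clock: 28.82
tcp_pos: [0.5614, -0.2193, 0.2764]
eef_rot: [3.142, 0.001, 1.742]
force: [-5.0, 1.8, 8.2]
width: 0.0198
grasp_force: 59.7
```

```bash
python3 lev.py
```

```text
press [-0.1107 -0.1518  0.2764] theta 0.0001786510563207555 rad 0.17215536925602312 [-5.00397623  1.78430363  8.20751484] 0.019831609755754626 59.716079235076904 28.8167 [3.14155013e+00 8.65797136e-04 1.74195347e+00]
```

apply_moves(increments=[{"dx": 0,"dy": 1.5,"dz": -1.5,"wx": 0,"wy": 0,"wz": 0},{"dx": 0,"dy": 1.5,"dz": -1.5,"wx": 0,"wy": 0,"wz": 0},{"dx": 0,"dy": 0,"dz": 0,"wx": 0,"wy": 0,"wz": 0},{"dx": 0,"dy": 0,"dz": 0,"wx": 0,"wy": 0,"wz": 0}])

```text
clock: 29.15
tcp_pos: [0.5614, -0.2192, 0.2765]
eef_rot: [-3.134, -0.001, 1.742]
force: [-8.7, -1.2, 4.0]
width: 0.0198
grasp_force: 59.3
```

The position no longer changes, so the lever is on its home stop. Letting go and rising.

apply_moves(increments=[{"dx": 0,"dy": 0,"dz": 0,"wx": 0,"wy": 0,"wz": 0},{"dx": 0,"dy": 0,"dz": 0,"wx": 0,"wy": 0,"wz": 0},{"dx": 0,"dy": 0,"dz": 0,"wx": 0,"wy": 0,"wz": 0},{"dx": 0,"dy": 0,"dz": 0,"wx": 0,"wy": 0,"wz": 0},{"dx": 0,"dy": 0,"dz": 0,"wx": 0,"wy": 0,"wz": 0},{"dx": 0,"dy": 0,"dz": 0,"wx": 0,"wy": 0,"wz": 0},{"dx": 0,"dy": 0,"dz": -10,"wx": 0,"wy": 0,"wz": 0},{"dx": 0,"dy": 0,"dz": -20,"wx": 0,"wy": 0,"wz": 0},{"dx": 0,"dy": 0,"dz": -30,"wx": 0,"wy": 0,"wz": 0},{"dx": 0,"dy": 0,"dz": -30,"wx": 0,"wy": 0,"wz": 0},{"dx": 0,"dy": 0,"dz": 0,"wx": 0,"wy": 0,"wz": 0},{"dx": 0,"dy": 0,"dz": 0,"wx": 0,"wy": 0,"wz": 0}], jaw=1)

```text
clock: 30.15
tcp_pos: [0.566, -0.2193, 0.3712]
eef_rot: [3.136, 0.005, 1.742]
force: [0.2, -0.9, 0.1]
width: 0.0856
grasp_force: 0.0
```

Run:
```python
from h import *
st=ctrl.sense();print(st["tcp_pos"],st["clock"],st["width"],st["force"])
T=R.from_euler('z',.1735);I=lambda P:np.round(T.inv().apply(P-np.array([.6442,-.0507,0])),4)
for n in("scene","side"):
    s=cams.snapshot(n);cv2.imwrite(f"pics/{n}9.png",s["frame"])
    for l,z in(("tin",.014),("lid_top",.065),("lever_grip",.2902),("pepper_shaker",0),("salt_shaker",0),("shop_bell",0),("egg_cup",0)):
        t=cams.tip_of(n,l)
        if t: print(n,l,t[0]["pixel"],round(t[0]["p"],2),I(atz(s,t[0]["pixel"],z)))
    for l in("lever_grip",):
        r=cams.regions_of(n,l)
        if r: print(n,l,r[0]["pixel"],r[0]["p"],r[0]["mask"].sum())
```

```text
[ 0.56603585 -0.21927292  0.3712185 ] 30.15 0.08563226726043939 [ 0.23820913 -0.8624721   0.06845351]
scene tin [381.4, 303.2] 0.74 [-0.0478 -0.0051  0.014 ]
scene lid_top [388.9, 272.8] 0.52 [-0.0035 -0.0047  0.065 ]
scene lever_grip [458.6, 232.6] 0.96 [-0.1069 -0.1485  0.2902]
scene pepper_shaker [277.6, 325.0] 0.82 [-0.1784  0.1805 -0.    ]
scene salt_shaker [330.1, 249.7] 0.87 [ 0.0952  0.1723 -0.    ]
scene shop_bell [275.1, 237.9] 0.96 [ 0.0862  0.3171 -0.    ]
scene egg_cup [313.9, 280.8] 0.66 [-0.023   0.1644  0.    ]
side tin [307.5, 264.4] 0.65 [-0.0478 -0.0131  0.014 ]
side lid_top [291.4, 252.7] 0.55 [-0.0058 -0.0037  0.065 ]
side lever_grip [306.5, 268.3] 0.67 [-0.0081  0.3193  0.2902]
side pepper_shaker [376.5, 320.3] 0.88 [-0.1892  0.1927  0.    ]
side salt_shaker [256.9, 322.1] 0.63 [0.0928 0.1651 0.    ]
side shop_bell [253.1, 373.2] 0.67 [0.1083 0.3167 0.    ]
side egg_cup [256.0, 326.7] 0.63 [0.0956 0.1798 0.    ]
```

```bash
python3 -c "
from plant import ctrl
print(ctrl.sign_off())"
```

```text
the job is handed in; nothing more can be done
None
```

I handed the job in at about 30 s of the 61 s allowed; the sign-off returned no verdict. By camera and force readings the tin is home against the stop with its lid pressed in, the lever is eased back home, everything is let go and the bystanders look unmoved, though on the first regrip the fingers slid up onto the tin's top and had to be reset.

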